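# Tidy the phone-repair bench into the carry caddy and hold the caddy up level

### The arm

A 6-joint arm with a two-finger parallel gripper is mounted at the origin on the work surface. World frame = base frame: x ahead of the robot, y to its left, z up, the work surface at z = 0. Lengths are in m, angles in rad, forces in N, time in s.
With the tool pointing down it reaches from about 0.325 to 0.775 m from the base axis. Payload 9.3 kg.
Tool frame: the origin (TCP) lies at the very end of the fingers, on their centre line; the grasp point (between the pads) lies 19 mm behind it (pinch_z is the distance from the TCP to the grasp point, in m); z points along the fingers, y is the line along which they close (so a half turn about z gives the same grasp; the last joint's range is limited). The gripper opens to 85 mm and grips with 20 to 120 N. Pads are 22 mm wide; open, the fingers measure 114 mm over their backs; the gripper's body (76 mm by 85 mm) begins 54 mm behind the grasp point. The pads swing forward as they close: fully open they stand 13 mm farther back than shut.
Start: joints at [0.977, 0.259, 0.021, 1.334, 0, 1.418], TCP at [0.235, 0.497, 0.231] pointing down, gripper open.
Joint ranges: [-3.04, 3.04], [-0.91, 1.82], [-1.04, 1.36], [-1.92, 1.95], [-1.52, 1.45], [-3.14, 3.14]. Speed limits (rad/s): [2.22, 2.22, 2.79, 3.14, 3.14, 3.14].

### API

Orientations are given as a unit quaternion [w, x, y, z].
In Python, from plant import * gives the robot as it stands.
- The arm moves only by the tool move_arm, never from a script. Its argument "deltas" is a list of rows, each an object with "claw": the closure, from 0 (fully open) to 1 (shut); "xyz": the shift along the tool's x, y, z in cm, a list of three; "spin": the turn about the tool's z in rad. A call has 1 to 5 rows; each row shifts and turns the commanded pose from where the row before left it, along the tool's axes as they then stand; what a row does not reach is not made up. A row lasts 1/12 s, in which the tool goes at most 41.7 mm and 7.16 degrees, less where a joint would pass 70% of its speed; a pose out of reach is approached as far as the arm can. A call with a gripper value outside its range is refused whole. The fingers move at their own pace and stop on an object; "squeeze" is the grip in N (left out, the last holds). Time passes only in rows, so rows that do not move let the fingers close. It gives the time, the measured TCP pose, the force, the opening and the grip force at its end, in the units of the state.
- observe(): the state, without advancing time (a new reading comes with each control period).
- snapshot(name): name is "scene" or "top" or "wrist"; returns a dict with "color" (384x512x3 uint8, blue, green, red), "fovy" (degrees; the focal length in pixels is half the picture's height over the tangent of half this angle, whatever the lens; pixels are square), "cx", "cy" (the principal point, pixels), "k1" (the pictures are not rectified: a ray, as slopes to the right and down, at radius r is drawn at 1 + k1 r^2 times it, then the intrinsics apply), "cam_to_world" (4x4, takes a point from camera to world coordinates). Camera axes: x right, y down, z forward; pixel columns grow to the right and rows downward; lengths in m; the calibration is good to about 2 mm. A picture is of the moment at which its call begins. There is no depth.
- job_done(): hands the job in; it is judged then, once.
The state is a dict: "t": time; "q": joint angles; "qvel": joint speeds; "joint_torque": joint torques, N m; "eef_pos": TCP position; "eef_rot": TCP orientation; "force": force on the tool from outside, world axes, zero at the start; "wrist_torque": the same for the moment, N m; "width": finger opening in m; "grip_force": force on a finger pad.
Only numpy, scipy, OpenCV 4.12 (cv2) and the standard library are available. Lean on these libraries where they do the work, as an engineer would, in place of code of your own. Each camera call takes 0.05 s, during which the arm holds its last target. There are 200 camera calls.

### The job

We are clearing up after a phone repair: put the loose screwdriver and the two loose flux jars from the table into the plywood carry caddy, each into the bay that already holds its own kind, set down on its floor rather than dropped in, the jars standing upright. Then take the caddy by its handle, lift it straight up about ten centimetres, without tipping it, so that I can wipe underneath, and finish while still holding it there, level and still. Leave everything else on the table as it lies.

Things in the scene. Friction and masses are not known exactly. Their poses are not given: they have to be found in the camera images.
- caddy: plywood tray 290 (own x) x 177 mm (own y), loose, 0.35-0.55 kg empty; walls 6 thick, 40 high; floor 6 thick. A 12 mm thick board along own y in the middle rises to 94 mm, its top is the handle. It makes two equal bays, x +6 to +139 and -6 to -139 mm, y -82 to +82. One already holds a screwdriver, the other a flux jar (which is which varies). Origin: centre of the underside, z up
- caddy_handle (a point): the middle of the caddy's handle: a bar 12 mm thick (caddy x), 20 mm high, 165 mm long (caddy y), 84 mm above the caddy's underside, with a hand slot 32 mm high and 113 mm long below it. Axes as the caddy's. Taken across its thickness at this point the caddy hangs nearly balanced
- driver: the loose screwdriver on the table: precision screwdriver: yellow hexagonal handle 84 mm long, 12 mm across flats, black end cap, thin steel blade; 130 mm over all, 30 g. Origin on the underside below the middle of the handle; own x points to the blade tip (tip at x +80 mm, cap end at -50 mm). It lies on a flat, mid-line 6 mm up, and does not roll by itself
- jar_a: a loose jar on the table: a round flux jar, 38 mm diameter, 28 mm high, white pot with black screw lid, 30 to 65 g, standing upright. Origin at the centre of its underside, z up
- jar_b: the other loose jar on the table: the same kind of flux jar, 38 mm diameter, 28 mm high, upright, origin at the centre of its underside
- kept_driver: the screwdriver already in the caddy, lying along the outer wall of one bay: same as the loose one, origin and axes too
- kept_jar: the flux jar already in the caddy, standing near the outer wall of the other bay: same as the loose ones, origin too
- tape: bystander: roll of white tape lying flat, 68 mm diameter, 19 mm high, origin at the centre of its underside
- spudger: bystander: green plastic prying bar lying flat, 120 x 14 x 6 mm, origin under its middle, long along own x
- pick: bystander: round green opening pick, 30 mm diameter, 5 mm thick, flat on the table, origin under its centre
- knife: bystander: shut folding knife, metal, 115 x 24 x 12 mm, lying flat, origin under its middle, long along own x
- cell: bystander: black phone battery 40 x 92 x 5 mm lying flat on a magazine 4 mm thick, left of the caddy, origin under its middle
- table: the table, top at z = 0

How it is judged:
By the outcome, as a careful person would: the job done as asked, in the order asked, and still so for the second after the job is handed in, while the arm keeps its last pose, push and grip.
It also fails if it takes over 72 s, if anything falls off the work surface, if the arm or the gripper's body presses on something with over 40 N, if the wrist force passes 120 N, or if a joint passes its speed limit or range.

## Working session

There is one attempt and no reset: what is moved stays moved. The work goes in short steps, Python scripts to look and compute and a tool call to move; the robot and the scene stay as the last step left them, time stands still between calls to the robot, and variables do not carry over. Pictures are saved under pics/ and viewed, at most 10 in all, crops included, and the job is handed in when it is done.

Besides the shell and the picture viewer there is one more tool, called after ">>>" as name(argument=value, ...), one argument or row to a line, values as JSON. move_arm: Moves the arm, as the interface text tells. Its arguments: {"type":"object","properties":{"deltas":{"type":"array"},"squeeze":{"type":"number"}},"required":["deltas"]}

```bash
mkdir -p pics; cat > h.py <<'E'
from plant import *
import numpy as np, cv2
def K(s):
    f=s["color"].shape[0]/2/np.tan(np.radians(s["fovy"])/2)
    return np.array([[f,0,s["cx"]],[0,f,s["cy"]],[0,0,1.]])
def D(s): return np.array([s["k1"],0,0,0,0.])
def pix2w(s,px,z):
    T=np.array(s["cam_to_world"]); p=cv2.undistortPoints(np.array(px,float).reshape(-1,1,2),K(s),D(s)).reshape(-1,2)
    d=np.c_[p,np.ones(len(p))]@T[:3,:3].T
    z=np.broadcast_to(z,len(p)); return T[:3,3]+d*((z-T[2,3])/d[:,2])[:,None]
def w2pix(s,P):
    T=np.linalg.inv(np.array(s["cam_to_world"]))
    return cv2.projectPoints(np.array(P,float).reshape(-1,1,3),cv2.Rodrigues(T[:3,:3])[0],T[:3,3],K(s),D(s))[0].reshape(-1,2)
def st():
    o=observe(); print({k:np.round(o[k],3).tolist() for k in("t","q","eef_pos","eef_rot","force","width","grip_force")}); return o
E
python3 - <<'E'
from h import *
import pickle
st()
for n in("top","scene","wrist"):
    s=snapshot(n); pickle.dump(s,open(f"{n}0.pkl","wb")); print(n,s["fovy"],s["cx"],s["cy"],s["k1"],np.round(s["cam_to_world"],3).tolist())
    cv2.imwrite(f"pics/{n}0.png",cv2.resize(s["color"],(800,600),interpolation=cv2.INTER_CUBIC))
E
```

```text
{'t': 0.0, 'q': [0.977, 0.259, 0.021, 1.334, -0.0, 1.418], 'eef_pos': [0.235, 0.497, 0.231], 'eef_rot': [-0.0, 0.219, 0.976, -0.001], 'force': [0.475, -0.126, -0.005], 'width': 0.085, 'grip_force': 0.0}
top 46.40693073910394 259.20157074277836 196.46181309983814 -0.1388294883518057 [[-0.003, -0.997, 0.072, 0.464], [-1.0, 0.002, -0.013, 0.11], [0.012, -0.072, -0.997, 1.556], [0.0, 0.0, 0.0, 1.0]]
scene 42.16071612466567 252.35213213149524 192.18007243533106 0.031222263246433415 [[0.47, 0.726, -0.502, 1.257], [0.883, -0.384, 0.27, -0.281], [0.003, -0.57, -0.822, 1.222], [0.0, 0.0, 0.0, 1.0]]
wrist 64.22332997266172 256.5901549948458 192.92920401851427 -0.031147710975272854 [[0.427, 0.864, 0.266, 0.166], [0.904, -0.408, -0.128, 0.531], [-0.002, 0.295, -0.955, 0.373], [0.0, 0.0, 0.0, 1.0]]
```

View pics/top0.png

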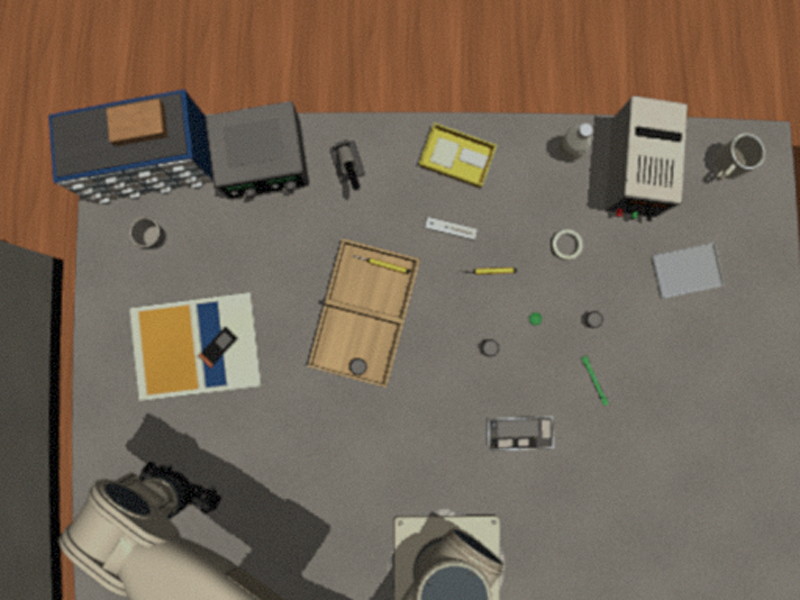

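View pics/scene0.png

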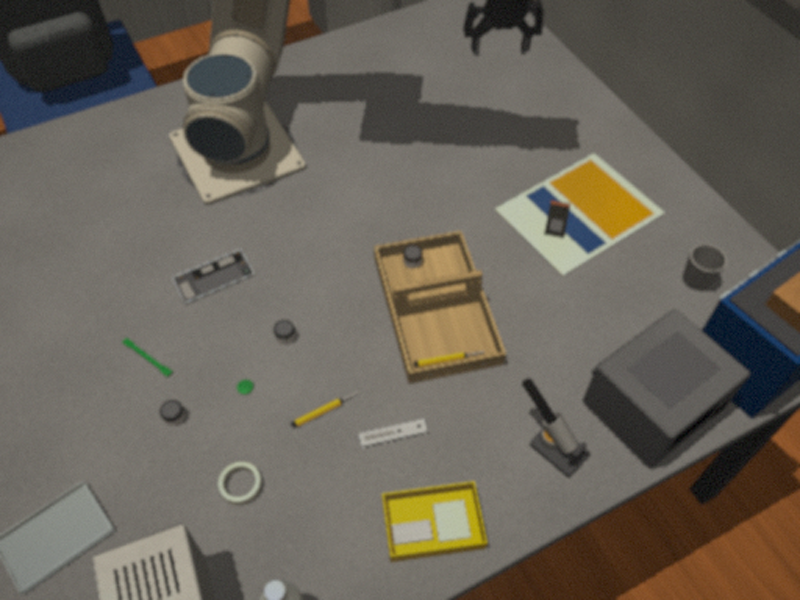

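The top view shows the caddy with corners near (342,241), (418,259), (387,385) and (308,366) (800-px scale). The kept driver is in the far bay and the kept jar at (358,367) in the near bay. The loose driver runs from (463,272) at the tip to (515,270). The loose jars are at (489,348) and (594,319), with the pick between them. The scene view agrees: jars at (284,329) and (172,410), driver from (293,423) to (357,394).

```bash
cat > m.py <<'E'
from h import *
import pickle
from scipy.optimize import least_squares
S={n:pickle.load(open(f"{n}0.pkl","rb")) for n in("top","scene")}
c=.64
def P(n,pts,z): return pix2w(S[n],np.array(pts)*c,z)
tc=P("top",[(342,241),(418,259),(387,385),(308,366)],.04)
sc=P("scene",[(374,245),(462,234),(505,360),(408,377)],.04)
print("caddy top\n",tc.round(4),"\nscene\n",sc.round(4))
print("sides",[np.linalg.norm(tc[i]-tc[i-1]).round(3) for i in range(4)],[np.linalg.norm(sc[i]-sc[i-1]).round(3) for i in range(4)])
def fit(obs,mod):
    def r(p):
        R=np.array([[np.cos(p[2]),-np.sin(p[2])],[np.sin(p[2]),np.cos(p[2])]]); return (mod@R.T+p[:2]-obs).ravel()
    return least_squares(r,[*obs.mean(0),-.2]).x
mod=np.array([(145,88.5),(145,-88.5),(-145,-88.5),(-145,88.5)])/1000
print("caddy fit",fit(tc[:,:2],mod), fit(np.array([sc[2],sc[3],sc[0],sc[1]])[:, :2],np.roll(mod,0,0)))
for n,pts in(("top",[(489,347),(594,318),(358,366)]),("scene",[(284,327),(172,408),(413,252)])):
    print(n,"jars",P(n,pts,[.028,.028,.034]).round(4).tolist())
for n in S:
    hsv=cv2.cvtColor(S[n]["color"],cv2.COLOR_BGR2HSV); m=cv2.inRange(hsv,(20,130,90),(35,255,255))
    k,l,stt,cen=cv2.connectedComponentsWithStats(m)
    for i in range(1,k):
        if 20<stt[i,4]<400:
            ys,xs=np.where(l==i); v=cv2.fitLine(np.c_[xs,ys].astype(np.float32),2,0,.01,.01).ravel()
            a=cen[i]; w=pix2w(S[n],[a,a+8*v[:2]],.006); d=w[1]-w[0]
            print(n,"yellow",stt[i,4],(a/c).round(0),w[0].round(4),"yaw",np.arctan2(d[1],d[0]).round(3))
print("others top",P("top",[(535,319),(567,244),(451,228),(595,380)],.005).round(3).tolist())
o=S["top"]["color"]; cr=o[140:260,180:420]; cv2.imwrite("pics/crop0.png",cv2.resize(cr,(800,400),interpolation=cv2.INTER_CUBIC))
E
python3 m.py
```

```text
caddy top
 [[0.7184 0.228  0.04  ]
 [0.6782 0.0617 0.04  ]
 [0.4045 0.1299 0.04  ]
 [0.4457 0.3008 0.04  ]] 
scene
 [[0.401  0.1339 0.04  ]
 [0.4573 0.2993 0.04  ]
 [0.7383 0.2191 0.04  ]
 [0.6886 0.0524 0.04  ]]
sides [np.float64(0.282), np.float64(0.171), np.float64(0.282), np.float64(0.176)] [np.float64(0.299), np.float64(0.175), np.float64(0.292), np.float64(0.174)]
caddy fit [ 0.5616777   0.18010202 -0.24820548] [ 0.57129644  0.17614884 -0.28552325]
top jars [[0.4858, -0.0933, 0.028], [0.5485, -0.3287, 0.028], [0.4455, 0.1928, 0.034]]
scene jars [[0.4859, -0.0941, 0.028], [0.5475, -0.3266, 0.028], [0.4475, 0.195, 0.034]]
top yellow 96 [387. 265.] [0.6697 0.1291 0.006 ] yaw -1.851
top yellow 77 [494. 270.] [ 0.6576 -0.1098  0.006 ] yaw -1.544
scene yellow 185 [440. 359.] [0.6664 0.1315 0.006 ] yaw 1.294
scene yellow 151 [317. 412.] [ 0.6586 -0.1094  0.006 ] yaw 1.598
others top [[0.548, -0.201, 0.005], [0.718, -0.277, 0.005], [0.753, -0.014, 0.005], [0.411, -0.335, 0.005]]
```

```bash
cat >> h.py <<'E'
def Rq(q):
    from scipy.spatial.transform import Rotation as R
    return R.from_quat([q[1],q[2],q[3],q[0]])
def yaw(): # world yaw of tool y (closing line)
    y=Rq(observe()["eef_rot"]).as_matrix()[:,1]; return np.arctan2(y[1],y[0])
def plan(xyz,yaw_t,n):
    "n equal world steps + spins to TCP xyz, tool-y yaw yaw_t (mod pi); rows in tool axes, cm"
    from scipy.spatial.transform import Rotation as R
    o=observe(); y0=yaw(); d=(yaw_t-y0+np.pi/2)%np.pi-np.pi/2; sp=round(-d/n,3)
    M=Rq(o["eef_rot"]); p=np.array(o["eef_pos"]); T=np.array(xyz)
    for i in range(n):
        v=np.round(M.inv().apply((T-p)/(n-i))*100,1); p=p+M.apply(v/100); M=M*R.from_rotvec([0,0,sp])
        print(v.tolist(),sp)
    print("yaw now",round(y0,3),"end",p.round(4))
E
python3 - <<'E'
from h import *
plan((.56,.08,.30),.027,14)
E
```

```text
[-3.4, -1.7, -0.5] 0.079
[-3.5, -1.4, -0.5] 0.079
[-3.6, -1.2, -0.5] 0.079
[-3.7, -0.9, -0.5] 0.079
[-3.7, -0.6, -0.5] 0.079
[-3.8, -0.3, -0.5] 0.079
[-3.8, 0.0, -0.5] 0.079
[-3.8, 0.3, -0.5] 0.079
[-3.7, 0.6, -0.5] 0.079
[-3.6, 0.9, -0.5] 0.079
[-3.6, 1.2, -0.5] 0.079
[-3.5, 1.5, -0.5] 0.079
[-3.3, 1.8, -0.5] 0.079
[-3.2, 2.0, -0.4] 0.079
yaw now 1.13 end [0.5596 0.0795 0.3   ]
```

>>> move_arm(
  deltas=[
    {"claw": 0, "xyz": [-3.4, -1.7, -0.5], "spin": 0.079},
    {"claw": 0, "xyz": [-3.5, -1.4, -0.5], "spin": 0.079},
    {"claw": 0, "xyz": [-3.6, -1.2, -0.5], "spin": 0.079},
    {"claw": 0, "xyz": [-3.7, -0.9, -0.5], "spin": 0.079},
    {"claw": 0, "xyz": [-3.7, -0.6, -0.5], "spin": 0.079},
  ],
)

```text
t: 0.57
eef_pos: [0.351, 0.3463, 0.2564]
eef_rot: [-0.0, 0.407, 0.913, -0.0]
force: [1.8, 0.3, 0.9]
width: 0.0855
grip_force: 0.0
```

>>> move_arm(
  deltas=[
    {"claw": 0, "xyz": [-3.8, -0.3, -0.5], "spin": 0.079},
    {"claw": 0, "xyz": [-3.8, 0, -0.5], "spin": 0.079},
    {"claw": 0, "xyz": [-3.8, 0.3, -0.5], "spin": 0.079},
    {"claw": 0, "xyz": [-3.7, 0.6, -0.5], "spin": 0.079},
    {"claw": 0, "xyz": [-3.6, 0.9, -0.5], "spin": 0.079},
  ],
)

```text
t: 0.98
eef_pos: [0.4667, 0.1966, 0.2815]
eef_rot: [-0.0, 0.579, 0.815, -0.0]
force: [1.2, 1.3, -0.8]
width: 0.085
grip_force: 0.0
```

>>> move_arm(
  deltas=[
    {"claw": 0, "xyz": [-3.6, 1.2, -0.5], "spin": 0.079},
    {"claw": 0, "xyz": [-3.5, 1.5, -0.5], "spin": 0.079},
    {"claw": 0, "xyz": [-3.3, 1.8, -0.5], "spin": 0.079},
    {"claw": 0, "xyz": [-3.2, 2.0, -0.4], "spin": 0.079},
    {"claw": 0, "xyz": [0, 0, 0], "spin": 0},
  ],
)

```text
t: 1.4
eef_pos: [0.5631, 0.0747, 0.2994]
eef_rot: [0.0, 0.702, 0.712, -0.0]
force: [-0.6, 0.9, -1.2]
width: 0.0854
grip_force: 0.0
```

```bash
python3 - <<'E'
from h import *
import pickle
st(); print(yaw())
s=snapshot("wrist"); pickle.dump(s,open("w1.pkl","wb")); print(np.round(s["cam_to_world"],3).tolist())
cv2.imwrite("pics/w1.png",cv2.resize(s["color"],(800,600),interpolation=cv2.INTER_CUBIC))
E
```

```text
{'t': 1.4, 'q': [-0.015, 0.282, 0.225, 1.514, -0.001, 1.541], 'eef_pos': [0.563, 0.075, 0.299], 'eef_rot': [0.0, 0.702, 0.712, -0.0], 'force': [-0.619, 0.927, -1.157], 'width': 0.085, 'grip_force': 0.0}
0.01468239086071877
[[1.0, 0.014, 0.004, 0.562], [0.014, -0.955, -0.298, 0.152], [-0.001, 0.298, -0.955, 0.442], [0.0, 0.0, 0.0, 1.0]]
```

View pics/w1.png

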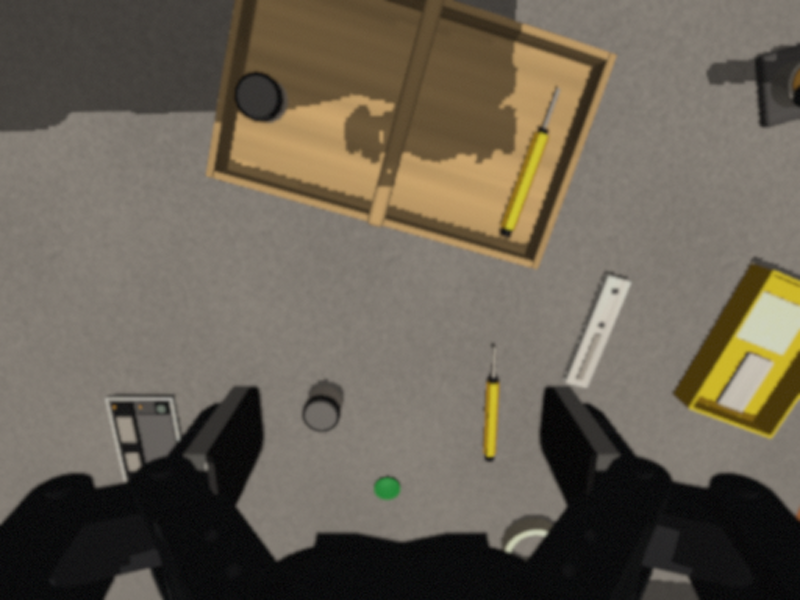

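The wrist view shows three caddy rim corners at (210,177), (537,267) and (616,57). The kept jar's lid is at (260,97), and the kept driver runs from (506,234) to (556,88). The loose driver goes from its cap at (489,460) to its tip at (493,345), and a jar is at (321,413).

```bash
cat > m2.py <<'E'
from h import *
import pickle
from scipy.optimize import least_squares
s=pickle.load(open("w1.pkl","rb")); c=.64
obs=np.array([(210,177),(537,267),(616,57)])*c
mod=np.array([(-145,-88.5,40),(145,-88.5,40),(145,88.5,40)])/1000
def tw(p,m):
    C,S=np.cos(p[2]),np.sin(p[2]); m=np.atleast_2d(m); return np.c_[m[:,0]*C-m[:,1]*S+p[0],m[:,0]*S+m[:,1]*C+p[1],m[:,2]]
r=least_squares(lambda p:(w2pix(s,tw(p,mod))-obs).ravel(),[.566,.178,-.265]); print("caddy",r.x.round(4),"resid px",r.fun.round(1))
p=r.x
def loc(w): w=np.atleast_2d(w)[:,:2]-p[:2]; C,S=np.cos(p[2]),np.sin(p[2]); return np.c_[w[:,0]*C+w[:,1]*S,-w[:,0]*S+w[:,1]*C]
print("board top pts local",loc(pix2w(s,np.array([(378,223),(433,0)])*c,.092)).round(3))
print("kept jar",loc(pix2w(s,[(260*c,97*c)],.034)).round(3))
kd=pix2w(s,np.array([(506,234),(556,88)])*c,.012); print("kept drv local",loc(kd).round(3))
ld=pix2w(s,np.array([(489,460),(493,379),(493,345)])*c,.006); print("driver cap,ferrule,tip",ld.round(4),np.linalg.norm(ld[0]-ld[2]))
d=ld[2]-ld[0]; print("yaw",np.arctan2(d[1],d[0]),"origin",ld[0]+d/np.linalg.norm(d)*.05)
hsv=cv2.cvtColor(s["color"],cv2.COLOR_BGR2HSV); m=cv2.inRange(hsv,(20,130,90),(35,255,255)); m[:,int(560*c):]=0
k,l,t,cen=cv2.connectedComponentsWithStats(m)
for i in range(1,k):
    if t[i,4]>100:
        ys,xs=np.where(l==i); v=cv2.fitLine(np.c_[xs,ys].astype(np.float32),2,0,.01,.01).ravel(); w=pix2w(s,[cen[i],cen[i]+20*v[:2]],.006); d=w[1]-w[0]; print("yellow",w[0].round(4),np.arctan2(d[1],d[0])%np.pi)
print("jar",pix2w(s,[(321*c,413*c)],.028).round(4),"pick",pix2w(s,[(387*c,487*c)],.005).round(3))
E
python3 m2.py; echo; python3 - <<'E'
from h import *
plan((.6575,-.109,.12),.027,9)
E
```

```text
caddy [ 0.5647  0.1794 -0.2599] resid px [-2.6  0.2  1.1  2.2  1.5 -1.4]
board top pts local [[ 0.001 -0.079]
 [-0.002  0.07 ]]
kept jar [[-0.115 -0.016]]
kept drv local [[ 0.114 -0.069]
 [ 0.114  0.058]]
driver cap,ferrule,tip [[ 0.6602 -0.1602  0.006 ]
 [ 0.6573 -0.0643  0.006 ]
 [ 0.6546 -0.0274  0.006 ]] 0.1328852307633415
yaw 1.6123788831605617 origin [ 0.6580761 -0.1102345  0.006    ]
yellow [0.6715 0.1308 0.006 ] 1.2880150499184444
yellow [ 0.6581 -0.1093  0.006 ] 1.6006987104438963
jar [[ 0.4866 -0.0927  0.028 ]] pick [[ 0.551 -0.197  0.005]]

[-2.1, 1.0, 2.0] -0.001
[-2.1, 1.0, 2.0] -0.001
[-2.1, 1.0, 2.0] -0.001
[-2.1, 1.0, 2.0] -0.001
[-2.1, 1.0, 2.0] -0.001
[-2.1, 1.1, 2.0] -0.001
[-2.1, 1.0, 2.0] -0.001
[-2.0, 1.0, 2.0] -0.001
[-2.1, 1.1, 1.9] -0.001
yaw now 0.019 end [ 0.6575 -0.1091  0.1202]
```

>>> move_arm(
  deltas=[
    {"claw": 0.4, "xyz": [-2.1, 1.0, 2.0], "spin": 0},
    {"claw": 0.4, "xyz": [-2.1, 1.0, 2.0], "spin": 0},
    {"claw": 0.4, "xyz": [-2.1, 1.0, 2.0], "spin": 0},
    {"claw": 0.4, "xyz": [-2.1, 1.0, 2.0], "spin": 0},
    {"claw": 0.4, "xyz": [-2.1, 1.0, 2.0], "spin": 0},
  ],
)

```text
t: 1.87
eef_pos: [0.612, -0.0242, 0.1993]
eef_rot: [-0.0, 0.698, 0.716, -0.0]
force: [-0.0, -0.3, 0.2]
width: 0.0514
grip_force: 0.0
```

>>> move_arm(
  deltas=[
    {"claw": 0.4, "xyz": [-2.1, 1.0, 2.0], "spin": 0},
    {"claw": 0.4, "xyz": [-2.1, 1.0, 2.0], "spin": 0},
    {"claw": 0.4, "xyz": [-2.0, 1.0, 2.0], "spin": 0},
    {"claw": 0.4, "xyz": [-2.0, 1.0, 1.9], "spin": 0},
    {"claw": 0.4, "xyz": [0, 0, 0], "spin": 0},
  ],
)

```text
t: 2.28
eef_pos: [0.6536, -0.1072, 0.1165]
eef_rot: [-0.002, 0.699, 0.715, -0.002]
force: [-1.0, 0.9, -0.4]
width: 0.0511
grip_force: 0.0
```

>>> move_arm(
  deltas=[
    {"claw": 0.4, "xyz": [0, 0, 0], "spin": 0},
    {"claw": 0.4, "xyz": [0, 0, 0], "spin": 0},
  ],
)

```text
t: 2.45
eef_pos: [0.6539, -0.1043, 0.1217]
eef_rot: [-0.0, 0.698, 0.716, 0.0]
force: [0.4, -0.3, 1.1]
width: 0.0516
grip_force: 0.0
```

```bash
cat > m3.py <<'E'
from h import *
import pickle,sys
st(); print("yaw",yaw())
s=snapshot("wrist"); c=.64
hsv=cv2.cvtColor(s["color"],cv2.COLOR_BGR2HSV); m=cv2.inRange(hsv,(20,130,90),(35,255,255))
k,l,t,cen=cv2.connectedComponentsWithStats(m)
for i in range(1,k):
    if t[i,4]>150:
        ys,xs=np.where(l==i); v=cv2.fitLine(np.c_[xs,ys].astype(np.float32),2,0,.01,.01).ravel(); w=pix2w(s,[cen[i],cen[i]+20*v[:2]],.007); d=w[1]-w[0]; print("yellow",t[i],w[0].round(4),np.arctan2(d[1],d[0])%np.pi)
plan((.658,-.110,.003),.03,4)
E
python3 m3.py
```

```text
{'t': 2.45, 'q': [-0.285, 0.494, 0.105, 1.182, 0.0, 1.261], 'eef_pos': [0.654, -0.104, 0.122], 'eef_rot': [-0.0, 0.698, 0.716, 0.0], 'force': [0.383, -0.266, 1.081], 'width': 0.052, 'grip_force': 0.0}
yaw 0.024787831059713654
yellow [ 254  147   17   95 1402] [ 0.6583 -0.1073  0.007 ] 1.5970514651794396
yellow [485 154  27  32 299] [ 0.8715 -0.0822  0.007 ] 1.4299823783457075
[-0.1, 0.1, 3.0] -0.001
[-0.2, 0.1, 3.0] -0.001
[-0.1, 0.1, 3.0] -0.001
[-0.2, 0.1, 2.9] -0.001
yaw now 0.025 end [ 0.6584 -0.11    0.0033]
```

>>> move_arm(
  deltas=[
    {"claw": 0.4, "xyz": [-0.1, 0.1, 3.0], "spin": 0},
    {"claw": 0.4, "xyz": [-0.1, 0.1, 3.0], "spin": 0},
    {"claw": 0.4, "xyz": [-0.1, 0.1, 3.0], "spin": 0},
    {"claw": 0.4, "xyz": [-0.1, 0.1, 1.9], "spin": 0},
    {"claw": 0.4, "xyz": [0, 0, 0.4], "spin": 0},
  ],
)

```text
t: 2.92
eef_pos: [0.6567, -0.1075, 0.006]
eef_rot: [-0.002, 0.698, 0.716, -0.001]
force: [-0.4, 0.3, -0.1]
width: 0.0511
grip_force: 0.0
```

>>> move_arm(
  deltas=[
    {"claw": 0.4, "xyz": [0, 0, 0.2], "spin": 0},
    {"claw": 0.4, "xyz": [0, 0, 0], "spin": 0},
    {"claw": 0.4, "xyz": [0, 0, 0], "spin": 0},
  ],
)

```text
t: 3.17
eef_pos: [0.6592, -0.109, 0.0084]
eef_rot: [0.001, 0.698, 0.716, 0.001]
force: [0.3, 0.4, 0.0]
width: 0.0511
grip_force: 0.0
```

>>> move_arm(
  deltas=[
    {"claw": 0.4, "xyz": [0, 0, 0.3], "spin": 0},
    {"claw": 0.4, "xyz": [0, 0, 0.2], "spin": 0},
    {"claw": 0.6, "xyz": [0, 0, 0], "spin": 0},
    {"claw": 0.8, "xyz": [0, 0, 0], "spin": 0},
    {"claw": 1, "xyz": [0, 0, 0], "spin": 0},
  ],
  squeeze=40,
)

```text
t: 3.58
eef_pos: [0.6583, -0.1092, 0.0015]
eef_rot: [0.0, 0.699, 0.716, 0.0]
force: [0.2, -0.7, 0.2]
width: 0.0157
grip_force: 0.0
```

>>> move_arm(
  deltas=[
    {"claw": 1, "xyz": [0, 0, 0], "spin": 0},
    {"claw": 1, "xyz": [0, 0, 0], "spin": 0},
    {"claw": 1, "xyz": [0, 0, 0], "spin": 0},
    {"claw": 1, "xyz": [0, 0, 0], "spin": 0},
  ],
)

```text
t: 3.92
eef_pos: [0.6584, -0.1092, 0.0016]
eef_rot: [0.0, 0.699, 0.716, 0.0]
force: [-0.4, -0.3, 4.1]
width: 0.0113
grip_force: 39.3
```

>>> move_arm(
  deltas=[
    {"claw": 1, "xyz": [0, 0, -2.0], "spin": 0},
    {"claw": 1, "xyz": [0, 0, -3.5], "spin": 0},
    {"claw": 1, "xyz": [0, 0, -3.5], "spin": 0},
    {"claw": 1, "xyz": [0, 0, -3.5], "spin": 0},
    {"claw": 1, "xyz": [0, 0, -1.5], "spin": 0},
  ],
)

```text
t: 4.33
eef_pos: [0.6595, -0.1094, 0.1461]
eef_rot: [0.002, 0.699, 0.716, 0.001]
force: [0.2, -1.0, 0.4]
width: 0.0113
grip_force: 39.2
```

```bash
python3 - <<'E'
from h import *
st()
plan((.6207,.149,.14),-.264,9)
E
```

```text
{'t': 4.333, 'q': [-0.29, 0.489, 0.16, 1.236, 0.0, 1.257], 'eef_pos': [0.659, -0.109, 0.146], 'eef_rot': [0.002, 0.699, 0.716, 0.001], 'force': [0.216, -0.99, 0.404], 'width': 0.011, 'grip_force': 39.223}
[2.9, -0.4, 0.1] 0.032
[2.9, -0.4, 0.1] 0.032
[2.8, -0.5, 0.1] 0.032
[2.8, -0.6, 0.0] 0.032
[2.8, -0.7, 0.1] 0.032
[2.8, -0.8, 0.0] 0.032
[2.8, -1.0, 0.1] 0.032
[2.7, -1.0, 0.0] 0.032
[2.7, -1.1, 0.1] 0.032
yaw now 0.024 end [0.6209 0.149  0.1395]
```

>>> move_arm(
  deltas=[
    {"claw": 1, "xyz": [2.9, -0.4, 0], "spin": 0.032},
    {"claw": 1, "xyz": [2.9, -0.4, 0], "spin": 0.032},
    {"claw": 1, "xyz": [2.8, -0.5, 0], "spin": 0.032},
    {"claw": 1, "xyz": [2.8, -0.6, 0], "spin": 0.032},
    {"claw": 1, "xyz": [2.8, -0.7, 0], "spin": 0.032},
  ],
)

```text
t: 4.75
eef_pos: [0.6375, 0.0351, 0.141]
eef_rot: [-0.0, 0.754, 0.657, -0.0]
force: [0.3, -0.3, -1.1]
width: 0.0115
grip_force: 39.2
```

>>> move_arm(
  deltas=[
    {"claw": 1, "xyz": [2.8, -0.8, 0], "spin": 0.032},
    {"claw": 1, "xyz": [2.8, -1.0, 0], "spin": 0.032},
    {"claw": 1, "xyz": [2.7, -1.0, 0], "spin": 0.032},
    {"claw": 1, "xyz": [2.7, -1.1, 0], "spin": 0.032},
    {"claw": 1, "xyz": [0, 0, 0], "spin": 0},
  ],
)

```text
t: 5.17
eef_pos: [0.6184, 0.1538, 0.1411]
eef_rot: [-0.001, 0.793, 0.609, 0.0]
force: [0.1, -0.6, -0.2]
width: 0.0115
grip_force: 39.2
```

>>> move_arm(
  deltas=[
    {"claw": 1, "xyz": [0, 0, 0], "spin": 0},
    {"claw": 1, "xyz": [0, 0, 0], "spin": 0},
    {"claw": 1, "xyz": [0, 0, 0], "spin": 0},
  ],
)

```text
t: 5.42
eef_pos: [0.6198, 0.1484, 0.1411]
eef_rot: [0.0, 0.794, 0.608, -0.0]
force: [-0.4, -0.7, -0.6]
width: 0.0116
grip_force: 39.2
```

```bash
python3 - <<'E'
from h import *
import pickle
st()
plan((.6207,.149,.012),-.264,5)
s=snapshot("wrist"); pickle.dump(s,open("w2.pkl","wb"))
cv2.imwrite("pics/w2.png",cv2.resize(s["color"],(640,480),interpolation=cv2.INTER_CUBIC))
E
```

```text
{'t': 5.417, 'q': [0.104, 0.443, 0.068, 1.197, -0.0, 1.939], 'eef_pos': [0.62, 0.148, 0.141], 'eef_rot': [0.0, 0.794, 0.608, -0.0], 'force': [-0.363, -0.666, -0.605], 'width': 0.012, 'grip_force': 39.219}
[0.0, 0.0, 2.6] -0.0
[0.0, 0.0, 2.6] -0.0
[0.0, 0.0, 2.6] -0.0
[0.0, 0.0, 2.6] -0.0
[0.1, 0.1, 2.5] -0.0
yaw now -0.265 end [0.621  0.1491 0.0121]
```

View pics/w2.png

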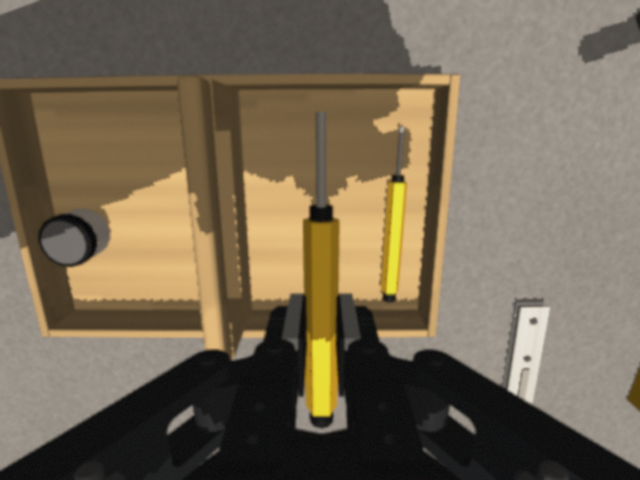

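The driver is held square to the caddy above the far bay, between the board (x≈210) and the kept driver (x≈395), so I'm lowering it.

>>> move_arm(
  deltas=[
    {"claw": 1, "xyz": [0, 0, 2.6], "spin": 0},
    {"claw": 1, "xyz": [0, 0, 2.6], "spin": 0},
    {"claw": 1, "xyz": [0, 0, 2.6], "spin": 0},
    {"claw": 1, "xyz": [0, 0, 2.6], "spin": 0},
    {"claw": 1, "xyz": [0.1, 0.1, 1.5], "spin": 0},
  ],
)

```text
t: 5.88
eef_pos: [0.6198, 0.1485, 0.0195]
eef_rot: [-0.001, 0.795, 0.607, -0.001]
force: [-0.5, -0.9, -0.9]
width: 0.0115
grip_force: 39.2
```

>>> move_arm(
  deltas=[
    {"claw": 1, "xyz": [0, 0, 0.6], "spin": 0},
    {"claw": 1, "xyz": [0, 0, 0.2], "spin": 0},
    {"claw": 1, "xyz": [0, 0, 0], "spin": 0},
    {"claw": 1, "xyz": [0, 0, 0], "spin": 0},
  ],
)

```text
t: 6.22
eef_pos: [0.6214, 0.1494, 0.015]
eef_rot: [0.0, 0.794, 0.608, 0.0]
force: [2.0, -0.3, 1.2]
width: 0.0117
grip_force: 39.6
```

>>> move_arm(
  deltas=[
    {"claw": 1, "xyz": [0, 0, 0.2], "spin": 0},
    {"claw": 1, "xyz": [0, 0, 0.2], "spin": 0},
    {"claw": 1, "xyz": [0, 0, 0], "spin": 0},
    {"claw": 1, "xyz": [0, 0, 0], "spin": 0},
  ],
)

```text
t: 6.55
eef_pos: [0.6226, 0.1499, 0.012]
eef_rot: [0.001, 0.794, 0.608, 0.002]
force: [5.1, -1.5, 4.4]
width: 0.0116
grip_force: 39.8
```

>>> move_arm(
  deltas=[
    {"claw": 1, "xyz": [0, 0, 0.2], "spin": 0},
    {"claw": 1, "xyz": [0, 0, 0], "spin": 0},
    {"claw": 1, "xyz": [0, 0, 0], "spin": 0},
  ],
)

```text
t: 6.8
eef_pos: [0.6228, 0.15, 0.0101]
eef_rot: [0.001, 0.794, 0.608, 0.002]
force: [6.4, -0.2, 5.1]
width: 0.0114
grip_force: 39.8
```

>>> move_arm(
  deltas=[
    {"claw": 1, "xyz": [0, 0, -1.5], "spin": 0},
    {"claw": 1, "xyz": [0, 0, -1.5], "spin": 0},
    {"claw": 1, "xyz": [0, 1.0, -1.0], "spin": 0},
    {"claw": 1, "xyz": [0, 0, 0], "spin": 0},
    {"claw": 1, "xyz": [0, 0, 0], "spin": 0},
  ],
)

```text
t: 7.22
eef_pos: [0.6307, 0.1474, 0.0488]
eef_rot: [0.0, 0.794, 0.608, 0.001]
force: [-0.2, 1.1, -0.6]
width: 0.0118
grip_force: 39.8
```

```bash
cat > m4.py <<'E'
from h import *
import sys
st(); n=sys.argv[1]
s=snapshot("top"); z=s["color"][145:255,190:300]; cv2.imwrite(f"pics/{n}t.png",z)
s2=snapshot("wrist")
a=cv2.resize(s2["color"],(512,384)); b=cv2.resize(z,(288,288),interpolation=cv2.INTER_CUBIC); b=cv2.copyMakeBorder(b,0,96,0,0,0)
cv2.imwrite(f"pics/{n}.png",np.hstack([a,b]))
import pickle; pickle.dump(s2,open(f"{n}.pkl","wb"))
E
python3 m4.py w3
```

```text
{'t': 7.217, 'q': [0.1, 0.52, -0.049, 1.001, 0.0, 1.935], 'eef_pos': [0.631, 0.147, 0.049], 'eef_rot': [0.0, 0.794, 0.608, 0.001], 'force': [-0.228, 1.073, -0.588], 'width': 0.012, 'grip_force': 39.833}
```

View pics/w3.png

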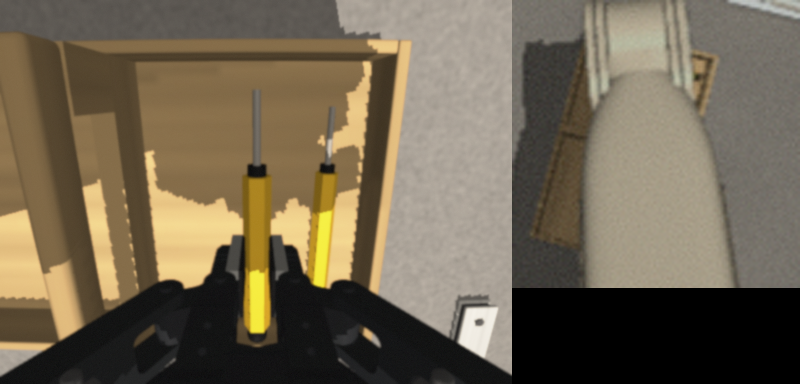

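The wrist view shows the driver clear of both the board and the kept driver, with the rim's +x+y corner at (411,41) and the -y wall's rim near (372,290). I'm checking whether the caddy moved.

```bash
python3 - <<'E'
from h import *
import pickle
s=pickle.load(open("w3.pkl","rb"))
p=np.array([.5647,.1794,-.2599]); C,S=np.cos(p[2]),np.sin(p[2])
def loc(w): w=w[:,:2]-p[:2]; return np.c_[w[:,0]*C+w[:,1]*S,-w[:,0]*S+w[:,1]*C].round(4).tolist()
print("outer rim (expect .145,.0885; y .0885; x .145)",loc(pix2w(s,[(411,41),(200,41),(378,290)],.04)))
print("kept driver axis (was x .114)",loc(pix2w(s,[(331,108),(319,287)],.012)))
s=pickle.load(open("w2.pkl","rb")); c=.8
print("before: rim",loc(pix2w(s,np.array([(460,74),(200,76),(435,336),(45,336)])*c,.04)),"drv",loc(pix2w(s,np.array([(403,125),(389,298)])*c,.012)))
E
```

```text
outer rim (expect .145,.0885; y .0885; x .145) [[0.1409, 0.0877], [0.0456, 0.0877], [0.1404, -0.0428]]
kept driver axis (was x .114) [[0.1129, 0.0574], [0.1126, -0.0596]]
before: rim [[0.1435, 0.0888], [-0.0106, 0.0884], [0.143, -0.087], [-0.1435, -0.0868]] drv [[0.1169, 0.0595], [0.1134, -0.0699]]
```

>>> move_arm(
  deltas=[
    {"claw": 1, "xyz": [0, 0, 1.5], "spin": 0},
    {"claw": 1, "xyz": [0, 0, 1.5], "spin": 0},
    {"claw": 1, "xyz": [0, 0, 0.7], "spin": 0},
    {"claw": 1, "xyz": [0, 0, 0], "spin": 0},
    {"claw": 1, "xyz": [0, 0, 0], "spin": 0},
  ],
)

```text
t: 7.73
eef_pos: [0.63, 0.1474, 0.0107]
eef_rot: [-0.0, 0.794, 0.608, -0.001]
force: [-0.6, -0.5, 1.1]
width: 0.0113
grip_force: 39.8
```

>>> move_arm(
  deltas=[
    {"claw": 1, "xyz": [0, 0, 0.2], "spin": 0},
    {"claw": 1, "xyz": [0, 0, 0], "spin": 0},
    {"claw": 1, "xyz": [0, 0, 0], "spin": 0},
  ],
)

```text
t: 7.98
eef_pos: [0.6308, 0.1474, 0.0098]
eef_rot: [0.0, 0.794, 0.608, 0.0]
force: [0.0, -0.5, -1.0]
width: 0.0115
grip_force: 39.8
```

>>> move_arm(
  deltas=[
    {"claw": 1, "xyz": [0, 0, 0.1], "spin": 0},
    {"claw": 1, "xyz": [0, 0, 0.1], "spin": 0},
    {"claw": 1, "xyz": [0, 0, 0], "spin": 0},
    {"claw": 1, "xyz": [0, 0, 0], "spin": 0},
  ],
)

```text
t: 8.32
eef_pos: [0.6308, 0.1474, 0.0076]
eef_rot: [0.0, 0.794, 0.608, 0.0]
force: [0.2, 0.0, 2.5]
width: 0.0114
grip_force: 40.1
```

>>> move_arm(
  deltas=[
    {"claw": 1, "xyz": [0, 0, 0.1], "spin": 0},
    {"claw": 1, "xyz": [0, 0, 0], "spin": 0},
    {"claw": 1, "xyz": [0, 0, 0], "spin": 0},
  ],
)

```text
t: 8.57
eef_pos: [0.6308, 0.1474, 0.0075]
eef_rot: [0.0, 0.794, 0.608, 0.001]
force: [-3.5, -0.7, 9.8]
width: 0.0115
grip_force: 40.9
```

>>> move_arm(
  deltas=[
    {"claw": 0.8, "xyz": [0, 0, 0], "spin": 0},
    {"claw": 0.7, "xyz": [0, 0, 0], "spin": 0},
    {"claw": 0.68, "xyz": [0, 0, 0], "spin": 0},
    {"claw": 0.68, "xyz": [0, 0, -1.0], "spin": 0},
    {"claw": 0.68, "xyz": [0, 0, -2.5], "spin": 0},
  ],
)

```text
t: 8.98
eef_pos: [0.6286, 0.1471, 0.0388]
eef_rot: [-0.002, 0.794, 0.608, -0.003]
force: [0.4, -0.6, -0.2]
width: 0.0276
grip_force: 0.0
```

>>> move_arm(
  deltas=[
    {"claw": 0.6, "xyz": [0, 0, -3.5], "spin": 0},
    {"claw": 0.5, "xyz": [0, 0, -3.5], "spin": 0},
    {"claw": 0.4, "xyz": [0, 0, -3.5], "spin": 0},
  ],
)

```text
t: 9.23
eef_pos: [0.6301, 0.1473, 0.1483]
eef_rot: [-0.0, 0.794, 0.608, -0.0]
force: [1.0, 0.2, 0.3]
width: 0.0509
grip_force: 0.0
```

```bash
python3 - <<'E'
from h import *
st()
s=snapshot("wrist")
hsv=cv2.cvtColor(s["color"],cv2.COLOR_BGR2HSV); m=cv2.inRange(hsv,(15,110,80),(35,255,255))
p=np.array([.5618,.1802,-.2599]); C,S=np.cos(p[2]),np.sin(p[2])
def loc(w): w=w[:,:2]-p[:2]; return np.c_[w[:,0]*C+w[:,1]*S,-w[:,0]*S+w[:,1]*C].round(4).tolist()
m=cv2.inRange(hsv,(22,190,80),(35,255,255))
k,l,t,cen=cv2.connectedComponentsWithStats(m)
for i in range(1,k):
    if t[i,4]>80: print(t[i],loc(pix2w(s,[cen[i]],.012)))
cv2.imwrite("pics/w4.png",s["color"])
plan((.4866,-.093,.12),1.13,10)
E
```

```text
{'t': 9.233, 'q': [0.1, 0.456, 0.109, 1.224, -0.0, 1.935], 'eef_pos': [0.63, 0.147, 0.148], 'eef_rot': [-0.0, 0.794, 0.608, -0.0], 'force': [1.033, 0.245, 0.254], 'width': 0.051, 'grip_force': 0.0}
[252 139  12  87 461] [[0.0746, -0.011]]
[293 147   7  87 266] [[0.1111, -0.0232]]
[300 148   9  84 190] [[0.1192, -0.022]]
[496 295  12  29 101] [[0.3454, -0.1609]]
[-2.7, -0.8, 0.3] -0.139
[-2.6, -1.2, 0.3] -0.139
[-2.4, -1.5, 0.4] -0.139
[-2.2, -1.8, 0.3] -0.139
[-1.9, -2.1, 0.4] -0.139
[-1.6, -2.3, 0.3] -0.139
[-1.2, -2.5, 0.4] -0.139
[-0.9, -2.7, 0.3] -0.139
[-0.5, -2.7, 0.4] -0.139
[-0.0, -2.8, 0.3] -0.139
yaw now -0.264 end [ 0.4864 -0.0926  0.1205]
```

View pics/w4.png

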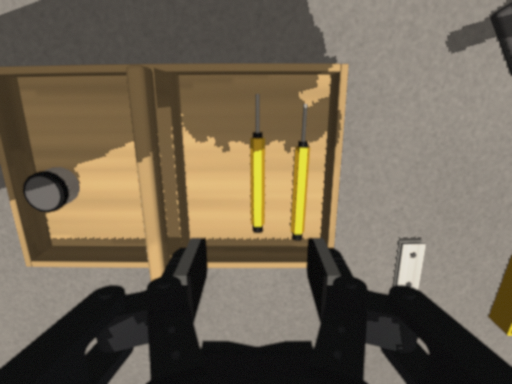

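The driver lies flat on the floor beside the kept one (handles at (258,180) and (300,190)). Next is the jar near (0.487, -0.093).

```bash
python3 - <<'E'
from h import *
plan((.4866,-.093,.12),1.296,13)
E
```

```text
[-2.1, -0.6, 0.3] -0.12
[-2.0, -0.8, 0.3] -0.12
[-1.9, -1.1, 0.3] -0.12
[-1.7, -1.3, 0.3] -0.12
[-1.6, -1.5, 0.2] -0.12
[-1.4, -1.7, 0.3] -0.12
[-1.2, -1.8, 0.2] -0.12
[-0.9, -2.0, 0.3] -0.12
[-0.7, -2.0, 0.2] -0.12
[-0.4, -2.1, 0.3] -0.12
[-0.2, -2.2, 0.2] -0.12
[0.1, -2.1, 0.3] -0.12
[0.3, -2.2, 0.2] -0.12
yaw now -0.264 end [ 0.4866 -0.0934  0.1205]
```

>>> move_arm(
  deltas=[
    {"claw": 0.2, "xyz": [-2.1, -0.6, 0.3], "spin": -0.12},
    {"claw": 0.2, "xyz": [-2.0, -0.8, 0.3], "spin": -0.12},
    {"claw": 0.2, "xyz": [-1.9, -1.1, 0.3], "spin": -0.12},
    {"claw": 0.2, "xyz": [-1.7, -1.3, 0.3], "spin": -0.12},
    {"claw": 0.2, "xyz": [-1.6, -1.5, 0.2], "spin": -0.12},
  ],
)

```text
t: 9.7
eef_pos: [0.5737, 0.0536, 0.1324]
eef_rot: [0.0, 0.576, 0.817, 0.0]
force: [0.8, 0.2, -0.7]
width: 0.0682
grip_force: 0.0
```

>>> move_arm(
  deltas=[
    {"claw": 0.2, "xyz": [-1.4, -1.7, 0.3], "spin": -0.12},
    {"claw": 0.2, "xyz": [-1.2, -1.8, 0.2], "spin": -0.12},
    {"claw": 0.2, "xyz": [-0.9, -2.0, 0.3], "spin": -0.12},
    {"claw": 0.2, "xyz": [-0.7, -2.0, 0.2], "spin": -0.12},
    {"claw": 0.2, "xyz": [-0.4, -2.1, 0.3], "spin": -0.12},
  ],
)

```text
t: 10.12
eef_pos: [0.5175, -0.0387, 0.1197]
eef_rot: [0.0, 0.309, 0.951, -0.0]
force: [0.7, -1.2, 0.1]
width: 0.0684
grip_force: 0.0
```

>>> move_arm(
  deltas=[
    {"claw": 0.2, "xyz": [-0.2, -2.2, 0.2], "spin": -0.12},
    {"claw": 0.2, "xyz": [0.1, -2.1, 0.3], "spin": -0.12},
    {"claw": 0.2, "xyz": [0.3, -2.2, 0.2], "spin": -0.12},
    {"claw": 0.2, "xyz": [0, 0, 0], "spin": 0},
    {"claw": 0.2, "xyz": [0, 0, 0], "spin": 0},
  ],
)

```text
t: 10.53
eef_pos: [0.4838, -0.0945, 0.1127]
eef_rot: [0.0, 0.139, 0.99, 0.0]
force: [0.6, -0.6, -0.5]
width: 0.0684
grip_force: 0.0
```

```bash
cat > m5.py <<'E'
from h import *
import sys
st(); s=snapshot("wrist"); x,y=float(sys.argv[1]),float(sys.argv[2])
# lid rim circle: refine by Hough about expected projection
e=w2pix(s,[[x,y,.028]])[0]; r=w2pix(s,[[x+.0185,y,.028],[x,y+.0185,.028]]); rad=np.mean([np.linalg.norm(q-e) for q in r])
g=cv2.cvtColor(s["color"],cv2.COLOR_BGR2GRAY)
c=cv2.HoughCircles(g,cv2.HOUGH_GRADIENT,1.5,20,param1=80,param2=12,minRadius=int(rad*.85),maxRadius=int(rad*1.15))
print("exp",e,rad)
if c is not None:
    for q in c[0]:
        if np.linalg.norm(q[:2]-e)<30: print(q,pix2w(s,[q[:2]],.028).round(4))
cv2.imwrite(f"pics/{sys.argv[3]}.png",s["color"])
plan((x,y,.005),1.3,4)
E
python3 m5.py .4866 -.093 j1
```

```text
{'t': 10.533, 'q': [-0.363, 0.229, -0.333, 1.008, 0.0, -0.085], 'eef_pos': [0.484, -0.094, 0.113], 'eef_rot': [0.0, 0.139, 0.99, 0.0], 'force': [0.646, -0.561, -0.483], 'width': 0.068, 'grip_force': 0.0}
exp [257.90037424 202.92262502] 22.748952601755587
[255.75 198.75  21.85] [[ 0.4828 -0.0937  0.028 ]]
[-0.0, 0.0, 2.7] -0.002
[-0.1, 0.1, 2.7] -0.002
[-0.0, 0.0, 2.7] -0.002
[-0.1, 0.1, 2.7] -0.002
yaw now 1.293 end [ 0.4867 -0.0926  0.0047]
```

View pics/j1.png

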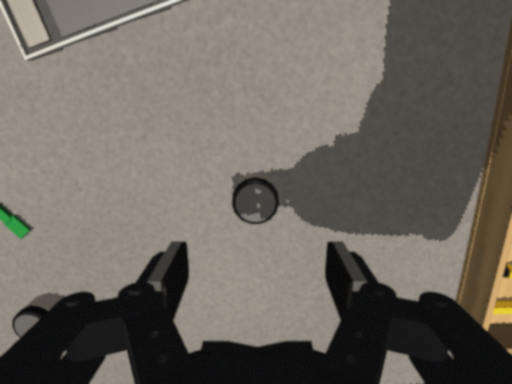

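The jar's lid sits at (256,200), midway between the fingers, about 2 mm from the TCP's line. I'm descending to grasp it.

>>> move_arm(
  deltas=[
    {"claw": 0.2, "xyz": [-0.1, 0.1, 2.7], "spin": 0},
    {"claw": 0.2, "xyz": [0, 0, 2.7], "spin": 0},
    {"claw": 0.2, "xyz": [0, 0, 2.7], "spin": 0},
    {"claw": 0.2, "xyz": [0, 0, 1.7], "spin": 0},
    {"claw": 0.2, "xyz": [0, 0, 0.7], "spin": 0},
  ],
)

```text
t: 11.0
eef_pos: [0.4846, -0.0918, 0.0052]
eef_rot: [-0.002, 0.137, 0.991, 0.0]
force: [-0.4, 0.0, 0.1]
width: 0.0685
grip_force: 0.0
```

>>> move_arm(
  deltas=[
    {"claw": 0.2, "xyz": [0, 0, 0.1], "spin": 0},
    {"claw": 0.3, "xyz": [0, 0, 0], "spin": 0},
    {"claw": 0.4, "xyz": [0, 0, 0], "spin": 0},
    {"claw": 0.5, "xyz": [0, 0, 0], "spin": 0},
    {"claw": 0.6, "xyz": [0, 0, 0], "spin": 0},
  ],
  squeeze=30,
)

```text
t: 11.42
eef_pos: [0.4861, -0.0932, 0.0075]
eef_rot: [0.001, 0.137, 0.991, -0.0]
force: [-0.4, 0.7, 5.8]
width: 0.037
grip_force: 29.4
```

>>> move_arm(
  deltas=[
    {"claw": 0.8, "xyz": [0, 0, 0], "spin": 0},
    {"claw": 1, "xyz": [0, 0, 0], "spin": 0},
    {"claw": 1, "xyz": [0, 0, 0], "spin": 0},
  ],
)

```text
t: 11.67
eef_pos: [0.4861, -0.0932, 0.0076]
eef_rot: [0.001, 0.137, 0.991, -0.0]
force: [-0.0, 0.9, 5.7]
width: 0.0366
grip_force: 29.5
```

>>> move_arm(
  deltas=[
    {"claw": 1, "xyz": [0, 0, -1.5], "spin": 0},
    {"claw": 1, "xyz": [0, 0, -3.5], "spin": 0},
    {"claw": 1, "xyz": [0, 0, -3.5], "spin": 0},
    {"claw": 1, "xyz": [0, 0, -3.5], "spin": 0},
    {"claw": 1, "xyz": [0, 0, -2], "spin": 0},
  ],
)

```text
t: 12.08
eef_pos: [0.4863, -0.0934, 0.1508]
eef_rot: [0.002, 0.137, 0.991, -0.001]
force: [0.1, -0.1, -0.2]
width: 0.0369
grip_force: 30.3
```

```bash
python3 - <<'E'
from h import *
st()
plan((.5117,.2328,.14),1.311,10)
E
```

```text
{'t': 12.083, 'q': [-0.359, 0.202, -0.265, 1.099, 0.0, -0.084], 'eef_pos': [0.486, -0.093, 0.151], 'eef_rot': [0.002, 0.137, 0.991, -0.001], 'force': [0.117, -0.143, -0.248], 'width': 0.037, 'grip_force': 30.276}
[0.6, 3.2, 0.1] -0.002
[0.6, 3.2, 0.1] -0.002
[0.6, 3.2, 0.1] -0.002
[0.6, 3.2, 0.1] -0.002
[0.6, 3.2, 0.1] -0.002
[0.6, 3.2, 0.1] -0.002
[0.6, 3.2, 0.1] -0.002
[0.6, 3.2, 0.1] -0.002
[0.7, 3.3, 0.1] -0.002
[0.6, 3.2, 0.1] -0.002
yaw now 1.296 end [0.5118 0.2324 0.1403]
```

>>> move_arm(
  deltas=[
    {"claw": 1, "xyz": [0.6, 2.6, 0], "spin": -0.002},
    {"claw": 1, "xyz": [0.6, 3.2, 0], "spin": -0.002},
    {"claw": 1, "xyz": [0.6, 3.2, 0], "spin": -0.002},
    {"claw": 1, "xyz": [0.6, 3.2, 0], "spin": -0.002},
    {"claw": 1, "xyz": [0.6, 3.2, 0], "spin": -0.002},
  ],
)

```text
t: 12.5
eef_pos: [0.4976, 0.0647, 0.1473]
eef_rot: [0.001, 0.132, 0.991, 0.0]
force: [0.5, -0.4, -0.7]
width: 0.0371
grip_force: 30.3
```

>>> move_arm(
  deltas=[
    {"claw": 1, "xyz": [0.6, 3.2, 0], "spin": -0.002},
    {"claw": 1, "xyz": [0.6, 3.2, 0], "spin": -0.002},
    {"claw": 1, "xyz": [0.6, 3.2, 0], "spin": -0.002},
    {"claw": 1, "xyz": [0.7, 3.2, 0], "spin": 0},
    {"claw": 1, "xyz": [0.6, 2.5, 0], "spin": 0},
  ],
)

```text
t: 12.92
eef_pos: [0.5072, 0.2215, 0.1471]
eef_rot: [0.001, 0.129, 0.992, 0.0]
force: [0.1, -1.1, -0.2]
width: 0.037
grip_force: 30.3
```

>>> move_arm(
  deltas=[
    {"claw": 1, "xyz": [0, 0.6, 0], "spin": 0},
    {"claw": 1, "xyz": [0, 0, 0], "spin": 0},
    {"claw": 1, "xyz": [0, 0, 0], "spin": 0},
    {"claw": 1, "xyz": [0, 0, 0], "spin": 0},
  ],
)

```text
t: 13.25
eef_pos: [0.5087, 0.2239, 0.1465]
eef_rot: [0.0, 0.13, 0.992, -0.0]
force: [0.7, -0.7, -1.5]
width: 0.0366
grip_force: 30.3
```

```bash
python3 - <<'E'
from h import *
import pickle
st(); plan((.5117,.2328,.018),1.311,5)
s=snapshot("wrist"); pickle.dump(s,open("w5.pkl","wb"))
cv2.imwrite("pics/w5.png",cv2.resize(s["color"],(800,600),interpolation=cv2.INTER_CUBIC))
E
```

```text
{'t': 13.25, 'q': [0.264, 0.306, -0.131, 1.133, -0.0, 0.524], 'eef_pos': [0.509, 0.224, 0.147], 'eef_rot': [0.0, 0.13, 0.992, -0.0], 'force': [0.658, -0.726, -1.537], 'width': 0.037, 'grip_force': 30.31}
[-0.0, 0.2, 2.6] 0.0
[-0.0, 0.2, 2.6] 0.0
[-0.0, 0.2, 2.6] 0.0
[-0.0, 0.2, 2.5] 0.0
[-0.1, 0.1, 2.6] 0.0
yaw now 1.311 end [0.512  0.2323 0.0175]
```

View pics/w5.png

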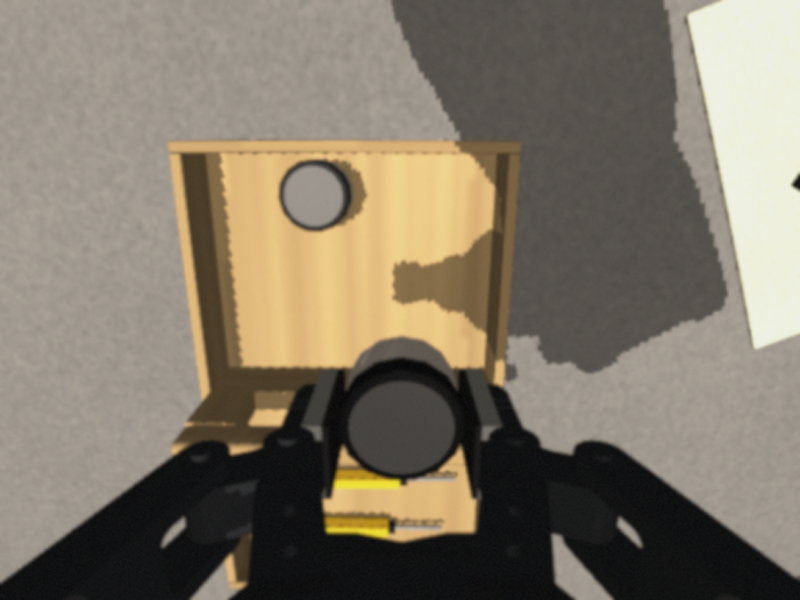

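The near wall's corners are at (169,142) and (521,142), the kept jar is at (315,194), and the held jar is upright at (402,425). I'm refining the caddy pose from these.

```bash
python3 - <<'E'
from h import *
import pickle
s=pickle.load(open("w5.pkl","rb"))
w=pix2w(s,np.array([(169,142),(521,142)])*.64,.04); d=w[0]-w[1]; print(w.round(4),np.linalg.norm(d),"yaw",np.arctan2(d[1],d[0])+np.pi/2)
a=-.26; C,S=np.cos(a),np.sin(a); m=w.mean(0)[:2]+.145*np.array([C,S]); print("centre",m)
for p in ([.5618,.1802],m):
    q=pix2w(s,np.array([(315,194)])*.64,.034)[0,:2]-p; t=np.array(observe()["eef_pos"])[:2]-p
    print([ (round(v[0]*C+v[1]*S,4),round(-v[0]*S+v[1]*C,4)) for v in (q,t)])
E
```

```text
[[0.3995 0.1343 0.04  ]
 [0.4451 0.3038 0.04  ]] 0.17546448475227486 yaw -0.26272367192342005
centre [0.56239238 0.18178778]
[(np.float64(-0.1187), np.float64(-0.0152)), (np.float64(-0.0624), np.float64(0.0285))]
[(np.float64(-0.1189), np.float64(-0.0169)), (np.float64(-0.0626), np.float64(0.0268))]
```

>>> move_arm(
  deltas=[
    {"claw": 1, "xyz": [0, 0.8, 1.5], "spin": 0},
    {"claw": 1, "xyz": [0, 0, 3.0], "spin": 0},
    {"claw": 1, "xyz": [0, 0, 3.0], "spin": 0},
    {"claw": 1, "xyz": [0, 0, 3.0], "spin": 0},
    {"claw": 1, "xyz": [0, 0, 1.5], "spin": 0},
  ],
)

```text
t: 13.72
eef_pos: [0.5095, 0.231, 0.0234]
eef_rot: [-0.002, 0.13, 0.992, -0.001]
force: [-0.5, -0.7, -1.3]
width: 0.0369
grip_force: 30.3
```

>>> move_arm(
  deltas=[
    {"claw": 1, "xyz": [0, 0, 0.5], "spin": 0},
    {"claw": 1, "xyz": [0, 0, 0.2], "spin": 0},
    {"claw": 1, "xyz": [0, 0, 0], "spin": 0},
    {"claw": 1, "xyz": [0, 0, 0], "spin": 0},
  ],
)

```text
t: 14.05
eef_pos: [0.5116, 0.2326, 0.0206]
eef_rot: [0.001, 0.129, 0.992, 0.0]
force: [0.3, -0.5, -0.6]
width: 0.0368
grip_force: 30.3
```

>>> move_arm(
  deltas=[
    {"claw": 1, "xyz": [0, 0, 0.2], "spin": 0},
    {"claw": 1, "xyz": [0, 0, 0.2], "spin": 0},
    {"claw": 1, "xyz": [0, 0, 0.1], "spin": 0},
    {"claw": 1, "xyz": [0, 0, 0], "spin": 0},
    {"claw": 1, "xyz": [0, 0, 0], "spin": 0},
  ],
)

```text
t: 14.47
eef_pos: [0.5107, 0.2328, 0.0144]
eef_rot: [0.0, 0.129, 0.992, 0.0]
force: [1.0, -0.0, 0.2]
width: 0.0373
grip_force: 30.3
```

>>> move_arm(
  deltas=[
    {"claw": 1, "xyz": [0, 0, 0.1], "spin": 0},
    {"claw": 1, "xyz": [0, 0, 0], "spin": 0},
    {"claw": 1, "xyz": [0, 0, 0], "spin": 0},
  ],
)

```text
t: 14.72
eef_pos: [0.5109, 0.2328, 0.0136]
eef_rot: [0.0, 0.129, 0.992, 0.0]
force: [-0.8, -0.1, 4.4]
width: 0.0369
grip_force: 30.8
```

>>> move_arm(
  deltas=[
    {"claw": 0.5, "xyz": [0, 0, 0], "spin": 0},
    {"claw": 0.43, "xyz": [0, 0, 0], "spin": 0},
    {"claw": 0.43, "xyz": [0, 0, 0], "spin": 0},
    {"claw": 0.43, "xyz": [0, 0, -1.0], "spin": 0},
    {"claw": 0.43, "xyz": [0, 0, -2.5], "spin": 0},
  ],
)

```text
t: 15.13
eef_pos: [0.509, 0.2321, 0.0464]
eef_rot: [-0.003, 0.129, 0.992, -0.001]
force: [0.7, 0.4, 0.3]
width: 0.0492
grip_force: 0.0
```

>>> move_arm(
  deltas=[
    {"claw": 0.43, "xyz": [0, 0, -3.5], "spin": 0},
    {"claw": 0.3, "xyz": [0, 0, -3.5], "spin": 0},
    {"claw": 0.2, "xyz": [0, 0, -2.5], "spin": 0},
  ],
)

```text
t: 15.38
eef_pos: [0.5112, 0.2328, 0.1469]
eef_rot: [0.001, 0.129, 0.992, 0.0]
force: [1.2, 0.4, 0.5]
width: 0.0682
grip_force: 0.0
```

```bash
python3 - <<'E'
from h import *
st()
plan((.548,-.3275,.13),1.296,16)
E
```

```text
{'t': 15.383, 'q': [0.278, 0.314, -0.119, 1.136, -0.0, 0.537], 'eef_pos': [0.511, 0.233, 0.147], 'eef_rot': [0.001, 0.129, 0.992, 0.0], 'force': [1.246, 0.415, 0.467], 'width': 0.068, 'grip_force': 0.0}
[-1.1, -3.3, 0.1] 0.001
[-1.1, -3.3, 0.1] 0.001
[-1.1, -3.3, 0.1] 0.001
[-1.1, -3.3, 0.1] 0.001
[-1.1, -3.3, 0.1] 0.001
[-1.1, -3.3, 0.1] 0.001
[-1.2, -3.3, 0.1] 0.001
[-1.2, -3.3, 0.1] 0.001
[-1.2, -3.3, 0.1] 0.001
[-1.1, -3.3, 0.1] 0.001
[-1.2, -3.4, 0.1] 0.001
[-1.2, -3.3, 0.1] 0.001
[-1.1, -3.3, 0.1] 0.001
[-1.2, -3.4, 0.1] 0.001
[-1.1, -3.3, 0.1] 0.001
[-1.2, -3.4, 0.2] 0.001
yaw now 1.312 end [ 0.548  -0.3276  0.1296]
```

>>> move_arm(
  deltas=[
    {"claw": 0.2, "xyz": [-1.1, -3.0, 0], "spin": 0},
    {"claw": 0.2, "xyz": [-1.1, -3.3, 0], "spin": 0},
    {"claw": 0.2, "xyz": [-1.1, -3.3, 0], "spin": 0},
    {"claw": 0.2, "xyz": [-1.1, -3.3, 0], "spin": 0},
    {"claw": 0.2, "xyz": [-1.1, -3.3, 0], "spin": 0},
  ],
)

```text
t: 15.8
eef_pos: [0.5223, 0.0606, 0.1442]
eef_rot: [0.0, 0.129, 0.992, 0.0]
force: [0.2, -0.2, 0.1]
width: 0.0684
grip_force: 0.0
```

>>> move_arm(
  deltas=[
    {"claw": 0.2, "xyz": [-1.1, -3.3, 0], "spin": 0},
    {"claw": 0.2, "xyz": [-1.2, -3.3, 0.1], "spin": 0},
    {"claw": 0.2, "xyz": [-1.2, -3.3, 0.1], "spin": 0},
    {"claw": 0.2, "xyz": [-1.2, -3.3, 0.1], "spin": 0},
    {"claw": 0.2, "xyz": [-1.1, -3.3, 0.1], "spin": 0},
  ],
)

```text
t: 16.22
eef_pos: [0.5363, -0.1142, 0.1401]
eef_rot: [0.0, 0.129, 0.992, -0.0]
force: [1.0, -0.4, -0.3]
width: 0.0682
grip_force: 0.0
```

>>> move_arm(
  deltas=[
    {"claw": 0.2, "xyz": [-1.2, -3.4, 0.1], "spin": 0},
    {"claw": 0.2, "xyz": [-1.2, -3.3, 0.1], "spin": 0},
    {"claw": 0.2, "xyz": [-1.1, -3.3, 0.1], "spin": 0},
    {"claw": 0.2, "xyz": [-1.2, -3.4, 0.1], "spin": 0},
    {"claw": 0.2, "xyz": [-1.1, -3.3, 0.1], "spin": 0},
  ],
)

```text
t: 16.63
eef_pos: [0.5495, -0.2906, 0.135]
eef_rot: [0.0, 0.129, 0.992, -0.0]
force: [0.8, 1.0, 0.5]
width: 0.0685
grip_force: 0.0
```

>>> move_arm(
  deltas=[
    {"claw": 0.2, "xyz": [-1.2, -3.4, 0.1], "spin": 0},
    {"claw": 0.2, "xyz": [0, -0.3, 0], "spin": 0},
    {"claw": 0.2, "xyz": [0, 0, 0], "spin": 0},
    {"claw": 0.2, "xyz": [0, 0, 0], "spin": 0},
    {"claw": 0.2, "xyz": [0, 0, 0], "spin": 0},
  ],
)

```text
t: 17.05
eef_pos: [0.5517, -0.3263, 0.1337]
eef_rot: [-0.0, 0.129, 0.992, 0.0]
force: [0.2, 0.4, 0.8]
width: 0.0686
grip_force: 0.0
```

```bash
python3 m5.py .548 -.3275 j2
```

```text
{'t': 17.05, 'q': [-0.665, 0.453, 0.065, 1.184, 0.0, -0.407], 'eef_pos': [0.552, -0.326, 0.134], 'eef_rot': [-0.0, 0.129, 0.992, 0.0], 'force': [0.16, 0.392, 0.817], 'width': 0.069, 'grip_force': 0.0}
exp [252.66634594 188.58143137] 21.287657459327924
[251.25 188.25  19.8 ] [[ 0.5474 -0.3286  0.028 ]]
[0.1, -0.1, 3.2] 0.003
[0.1, -0.0, 3.2] 0.003
[0.1, -0.1, 3.2] 0.003
[0.0, -0.0, 3.3] 0.003
yaw now 1.313 end [ 0.5485 -0.3272  0.0048]
```

>>> move_arm(
  deltas=[
    {"claw": 0.2, "xyz": [0.2, -0.1, 3.0], "spin": 0},
    {"claw": 0.2, "xyz": [0.1, -0.1, 3.0], "spin": 0},
    {"claw": 0.2, "xyz": [0, 0, 3.0], "spin": 0},
    {"claw": 0.2, "xyz": [0, 0, 2.5], "spin": 0},
    {"claw": 0.2, "xyz": [0, 0, 1.0], "spin": 0},
  ],
)

```text
t: 17.52
eef_pos: [0.5472, -0.3262, 0.0054]
eef_rot: [-0.002, 0.128, 0.992, 0.001]
force: [0.0, 0.1, -0.0]
width: 0.0683
grip_force: 0.0
```

>>> move_arm(
  deltas=[
    {"claw": 0.2, "xyz": [0, 0, 0.2], "spin": 0},
    {"claw": 0.3, "xyz": [0, 0, 0], "spin": 0},
    {"claw": 0.4, "xyz": [0, 0, 0], "spin": 0},
    {"claw": 0.5, "xyz": [0, 0, 0], "spin": 0},
    {"claw": 0.6, "xyz": [0, 0, 0], "spin": 0},
  ],
)

```text
t: 17.93
eef_pos: [0.5492, -0.3291, 0.0082]
eef_rot: [0.001, 0.129, 0.992, -0.001]
force: [-1.4, 1.1, 3.7]
width: 0.0369
grip_force: 29.5
```

>>> move_arm(
  deltas=[
    {"claw": 0.8, "xyz": [0, 0, 0], "spin": 0},
    {"claw": 1, "xyz": [0, 0, 0], "spin": 0},
    {"claw": 1, "xyz": [0, 0, 0], "spin": 0},
  ],
)

```text
t: 18.18
eef_pos: [0.5492, -0.3291, 0.0082]
eef_rot: [0.001, 0.129, 0.992, -0.001]
force: [0.1, 1.1, 5.2]
width: 0.0369
grip_force: 29.6
```

>>> move_arm(
  deltas=[
    {"claw": 1, "xyz": [0, 0, -1.5], "spin": 0},
    {"claw": 1, "xyz": [0, 0, -3.5], "spin": 0},
    {"claw": 1, "xyz": [0, 0, -3.5], "spin": 0},
    {"claw": 1, "xyz": [0, 0, -3.5], "spin": 0},
    {"claw": 1, "xyz": [0, 0, -2], "spin": 0},
  ],
)

```text
t: 18.6
eef_pos: [0.5493, -0.3293, 0.1517]
eef_rot: [0.003, 0.129, 0.992, -0.002]
force: [0.8, 0.1, -0.1]
width: 0.037
grip_force: 30.2
```

```bash
python3 - <<'E'
from h import *
st()
plan((.4928,.1621,.15),1.311,15)
E
```

```text
{'t': 18.6, 'q': [-0.671, 0.439, 0.089, 1.215, -0.0, -0.412], 'eef_pos': [0.549, -0.329, 0.152], 'eef_rot': [0.003, 0.129, 0.992, -0.002], 'force': [0.795, 0.094, -0.107], 'width': 0.037, 'grip_force': 30.242}
[1.2, 3.1, -0.0] 0.0
[1.2, 3.1, -0.0] 0.0
[1.2, 3.1, -0.0] 0.0
[1.2, 3.1, -0.0] 0.0
[1.2, 3.1, -0.0] 0.0
[1.2, 3.1, -0.0] 0.0
[1.2, 3.1, -0.0] 0.0
[1.2, 3.0, -0.0] 0.0
[1.2, 3.1, -0.0] 0.0
[1.2, 3.0, -0.0] 0.0
[1.2, 3.1, -0.0] 0.0
[1.2, 3.0, -0.0] 0.0
[1.2, 3.1, -0.0] 0.0
[1.2, 3.0, -0.0] 0.0
[1.2, 3.1, -0.0] 0.0
yaw now 1.312 end [0.4933 0.1624 0.1496]
```

>>> move_arm(
  deltas=[
    {"claw": 1, "xyz": [1.0, 2.6, 0], "spin": 0},
    {"claw": 1, "xyz": [1.2, 3.1, 0], "spin": 0},
    {"claw": 1, "xyz": [1.2, 3.1, 0], "spin": 0},
    {"claw": 1, "xyz": [1.2, 3.1, 0], "spin": 0},
    {"claw": 1, "xyz": [1.2, 3.1, 0], "spin": 0},
  ],
)

```text
t: 19.02
eef_pos: [0.5304, -0.1675, 0.1474]
eef_rot: [0.001, 0.129, 0.992, -0.0]
force: [2.2, -0.7, -0.2]
width: 0.0368
grip_force: 30.3
```

>>> move_arm(
  deltas=[
    {"claw": 1, "xyz": [1.2, 3.1, 0], "spin": 0},
    {"claw": 1, "xyz": [1.2, 3.1, 0], "spin": 0},
    {"claw": 1, "xyz": [1.2, 3.1, 0], "spin": 0},
    {"claw": 1, "xyz": [1.2, 3.1, 0], "spin": 0},
    {"claw": 1, "xyz": [1.2, 3.1, 0], "spin": 0},
  ],
)

```text
t: 19.43
eef_pos: [0.5121, -0.0021, 0.1475]
eef_rot: [0.001, 0.129, 0.992, -0.0]
force: [0.7, 0.4, -0.6]
width: 0.037
grip_force: 30.3
```

>>> move_arm(
  deltas=[
    {"claw": 1, "xyz": [1.2, 3.1, 0], "spin": 0},
    {"claw": 1, "xyz": [1.2, 3.1, 0], "spin": 0},
    {"claw": 1, "xyz": [1.2, 3.1, 0], "spin": 0},
    {"claw": 1, "xyz": [1.2, 2.6, 0], "spin": 0},
    {"claw": 1, "xyz": [1.0, 2.0, 0], "spin": 0},
  ],
)

```text
t: 19.85
eef_pos: [0.4915, 0.1478, 0.1475]
eef_rot: [0.001, 0.129, 0.992, 0.0]
force: [0.6, -0.4, -0.6]
width: 0.0369
grip_force: 30.3
```

>>> move_arm(
  deltas=[
    {"claw": 1, "xyz": [0.2, 1.0, 0], "spin": 0},
    {"claw": 1, "xyz": [0, 0, 0], "spin": 0},
    {"claw": 1, "xyz": [0, 0, 0], "spin": 0},
    {"claw": 1, "xyz": [0, 0, 0], "spin": 0},
  ],
)

```text
t: 20.18
eef_pos: [0.4929, 0.155, 0.1466]
eef_rot: [0.0, 0.129, 0.992, -0.0]
force: [0.5, 0.6, -1.1]
width: 0.0368
grip_force: 30.3
```

```bash
python3 - <<'E'
from h import *
import pickle
st(); plan((.4928,.1621,.022),1.311,5)
s=snapshot("wrist"); pickle.dump(s,open("w6.pkl","wb"))
cv2.imwrite("pics/w6.png",s["color"])
E
```

```text
{'t': 20.183, 'q': [0.142, 0.242, -0.222, 1.106, -0.0, 0.402], 'eef_pos': [0.493, 0.155, 0.147], 'eef_rot': [0.0, 0.129, 0.992, -0.0], 'force': [0.528, 0.6, -1.092], 'width': 0.037, 'grip_force': 30.269}
[0.0, 0.1, 2.5] 0.0
[0.0, 0.1, 2.5] 0.0
[0.1, 0.2, 2.5] 0.0
[0.0, 0.1, 2.5] 0.0
[0.1, 0.2, 2.5] 0.0
yaw now 1.311 end [0.4928 0.1622 0.0215]
```

View pics/w6.png

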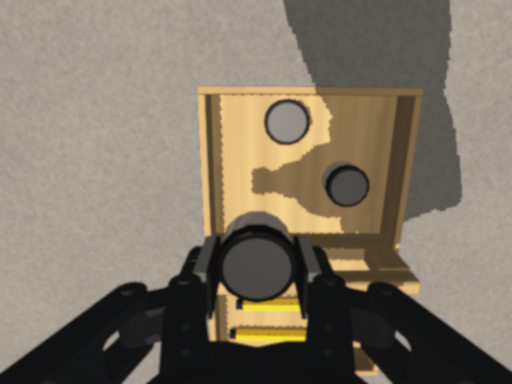

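The first jar stands upright at (347,186), clear of where the second will go; the kept jar is at (287,121). I'm lowering the second jar.

>>> move_arm(
  deltas=[
    {"claw": 1, "xyz": [0.1, 0.4, 1.5], "spin": 0},
    {"claw": 1, "xyz": [0.1, 0.3, 3.0], "spin": 0},
    {"claw": 1, "xyz": [0, 0, 3.0], "spin": 0},
    {"claw": 1, "xyz": [0, 0, 3.0], "spin": 0},
    {"claw": 1, "xyz": [0, 0, 1.5], "spin": 0},
  ],
)

```text
t: 20.65
eef_pos: [0.4911, 0.1616, 0.0234]
eef_rot: [-0.002, 0.13, 0.992, -0.001]
force: [-0.2, -0.8, -0.7]
width: 0.0369
grip_force: 30.3
```

>>> move_arm(
  deltas=[
    {"claw": 1, "xyz": [0, 0, 0.5], "spin": 0},
    {"claw": 1, "xyz": [0, 0, 0.2], "spin": 0},
    {"claw": 1, "xyz": [0, 0, 0.2], "spin": 0},
    {"claw": 1, "xyz": [0, 0, 0], "spin": 0},
    {"claw": 1, "xyz": [0, 0, 0], "spin": 0},
  ],
)

```text
t: 21.07
eef_pos: [0.4931, 0.163, 0.0183]
eef_rot: [0.001, 0.129, 0.992, 0.0]
force: [0.7, 0.1, -0.2]
width: 0.037
grip_force: 30.3
```

>>> move_arm(
  deltas=[
    {"claw": 1, "xyz": [0, 0, 0.1], "spin": 0},
    {"claw": 1, "xyz": [0, 0, 0.1], "spin": 0},
    {"claw": 1, "xyz": [0, 0, 0], "spin": 0},
    {"claw": 1, "xyz": [0, 0, 0], "spin": 0},
  ],
)

```text
t: 21.4
eef_pos: [0.4924, 0.1632, 0.0155]
eef_rot: [0.0, 0.129, 0.992, 0.0]
force: [0.9, 0.7, -0.8]
width: 0.0368
grip_force: 30.3
```

>>> move_arm(
  deltas=[
    {"claw": 1, "xyz": [0, 0, 0.1], "spin": 0},
    {"claw": 1, "xyz": [0, 0, 0], "spin": 0},
    {"claw": 1, "xyz": [0, 0, 0], "spin": 0},
    {"claw": 1, "xyz": [0, 0, 0], "spin": 0},
  ],
)

```text
t: 21.73
eef_pos: [0.4923, 0.1631, 0.0143]
eef_rot: [-0.0, 0.129, 0.992, -0.0]
force: [-0.4, -0.3, 0.9]
width: 0.0372
grip_force: 30.4
```

>>> move_arm(
  deltas=[
    {"claw": 1, "xyz": [0, 0, 0.1], "spin": 0},
    {"claw": 1, "xyz": [0, 0, 0], "spin": 0},
    {"claw": 1, "xyz": [0, 0, 0], "spin": 0},
  ],
)

```text
t: 21.98
eef_pos: [0.4924, 0.1631, 0.0141]
eef_rot: [0.0, 0.129, 0.992, 0.0]
force: [-3.6, -0.7, 12.4]
width: 0.0372
grip_force: 31.5
```

>>> move_arm(
  deltas=[
    {"claw": 0.5, "xyz": [0, 0, 0], "spin": 0},
    {"claw": 0.43, "xyz": [0, 0, 0], "spin": 0},
    {"claw": 0.43, "xyz": [0, 0, 0], "spin": 0},
    {"claw": 0.43, "xyz": [0, 0, -1.0], "spin": 0},
    {"claw": 0.43, "xyz": [0, 0, -2.5], "spin": 0},
  ],
)

```text
t: 22.4
eef_pos: [0.4905, 0.1628, 0.0465]
eef_rot: [-0.003, 0.129, 0.992, -0.001]
force: [0.2, -0.2, -0.2]
width: 0.0487
grip_force: 0.0
```

>>> move_arm(
  deltas=[
    {"claw": 0.43, "xyz": [0, 0, -3.5], "spin": 0},
    {"claw": 0.43, "xyz": [0, 0, -3.5], "spin": 0},
    {"claw": 0.4, "xyz": [0, 0, -3.5], "spin": 0},
    {"claw": 0.4, "xyz": [0, 0, -3.0], "spin": 0},
    {"claw": 0.4, "xyz": [0, 0, 0], "spin": 0},
  ],
)

```text
t: 22.82
eef_pos: [0.4945, 0.1635, 0.1899]
eef_rot: [0.004, 0.129, 0.992, 0.001]
force: [-0.1, 0.2, -0.2]
width: 0.0513
grip_force: 0.0
```

```bash
python3 - <<'E'
from h import *
st()
plan((.562,.181,.20),-.2595,13)
E
```

```text
{'t': 22.817, 'q': [0.158, 0.219, -0.139, 1.204, -0.0, 0.417], 'eef_pos': [0.494, 0.163, 0.19], 'eef_rot': [0.004, 0.129, 0.992, 0.001], 'force': [-0.081, 0.197, -0.244], 'width': 0.051, 'grip_force': 0.0}
[-0.5, 0.3, -0.1] -0.121
[-0.5, 0.2, -0.1] -0.121
[-0.5, 0.1, -0.1] -0.121
[-0.5, 0.1, -0.1] -0.121
[-0.5, 0.0, -0.1] -0.121
[-0.5, -0.0, -0.1] -0.121
[-0.5, -0.1, -0.0] -0.121
[-0.5, -0.2, -0.1] -0.121
[-0.5, -0.2, -0.0] -0.121
[-0.5, -0.3, -0.1] -0.121
[-0.4, -0.4, -0.0] -0.121
[-0.4, -0.4, -0.1] -0.121
[-0.3, -0.5, -0.0] -0.121
yaw now 1.312 end [0.5623 0.181  0.1995]
```

>>> move_arm(
  deltas=[
    {"claw": 0.4, "xyz": [-0.5, 0.3, 0], "spin": -0.121},
    {"claw": 0.4, "xyz": [-0.5, 0.2, 0], "spin": -0.121},
    {"claw": 0.4, "xyz": [-0.5, 0.1, 0], "spin": -0.121},
    {"claw": 0.4, "xyz": [-0.5, 0.1, 0], "spin": -0.121},
    {"claw": 0.4, "xyz": [-0.5, 0, 0], "spin": -0.121},
  ],
)

```text
t: 23.23
eef_pos: [0.5179, 0.1696, 0.1834]
eef_rot: [-0.0, -0.175, 0.985, 0.0]
force: [-0.1, -0.5, -0.5]
width: 0.0513
grip_force: 0.0
```

>>> move_arm(
  deltas=[
    {"claw": 0.4, "xyz": [-0.5, 0, 0], "spin": -0.121},
    {"claw": 0.4, "xyz": [-0.5, -0.1, 0], "spin": -0.121},
    {"claw": 0.4, "xyz": [-0.5, -0.2, 0], "spin": -0.121},
    {"claw": 0.4, "xyz": [-0.5, -0.2, 0], "spin": -0.121},
    {"claw": 0.4, "xyz": [-0.5, -0.3, 0], "spin": -0.121},
  ],
)

```text
t: 23.65
eef_pos: [0.5435, 0.1771, 0.1834]
eef_rot: [-0.0, -0.461, 0.888, 0.0]
force: [0.4, 0.5, 0.6]
width: 0.0516
grip_force: 0.0
```

>>> move_arm(
  deltas=[
    {"claw": 0.4, "xyz": [-0.4, -0.4, 0], "spin": -0.121},
    {"claw": 0.4, "xyz": [-0.4, -0.4, 0], "spin": -0.121},
    {"claw": 0.4, "xyz": [-0.3, -0.5, 0], "spin": -0.121},
    {"claw": 0.4, "xyz": [0, 0, 0], "spin": 0},
    {"claw": 0.4, "xyz": [0, 0, 0], "spin": 0},
  ],
)

```text
t: 24.07
eef_pos: [0.5601, 0.1806, 0.1831]
eef_rot: [-0.0, -0.609, 0.793, 0.0]
force: [0.1, -0.9, 0.6]
width: 0.051
grip_force: 0.0
```

```bash
python3 - <<'E'
from h import *
import pickle
st(); print(yaw())
s=snapshot("wrist"); pickle.dump(s,open("w7.pkl","wb"))
cv2.imwrite("pics/w7.png",cv2.resize(s["color"],(800,600),interpolation=cv2.INTER_CUBIC))
E
```

```text
{'t': 24.067, 'q': [0.169, 0.341, 0.018, 1.248, -0.0, -1.141], 'eef_pos': [0.56, 0.181, 0.183], 'eef_rot': [-0.0, -0.609, 0.793, 0.0], 'force': [0.096, -0.914, 0.562], 'width': 0.051, 'grip_force': 0.0}
2.8811519201235476
```

View pics/w7.png

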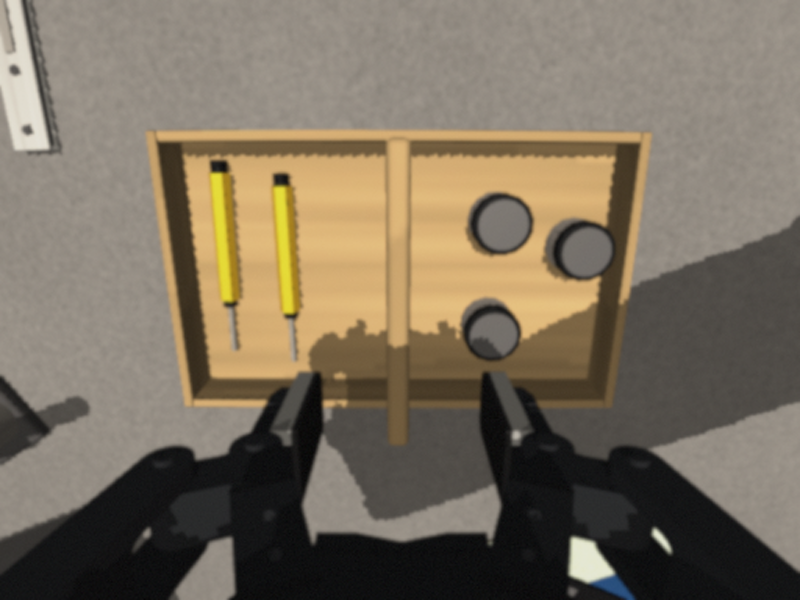

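Everything sits right: both drivers lie flat in one bay at (224,230) and (286,245), and three jars stand upright in the other. The handle's top runs from (398,138) to (398,443), centred between the fingers.

```bash
python3 - <<'E'
from h import *
import pickle
s=pickle.load(open("w7.pkl","rb"))
w=pix2w(s,np.array([(398,138),(398,443)])*.64,.094); d=w[1]-w[0]; print(w.round(4),np.linalg.norm(d),"yaw",np.arctan2(d[1],d[0])-np.pi/2,"mid",w.mean(0))
r=pix2w(s,np.array([(149,132),(651,133),(611,406),(189,404)])*.64,.04); print("rim mid",r.mean(0),r.round(3).tolist())
plan((*w.mean(0)[:2],.066),np.arctan2(d[1],d[0])-np.pi/2,5)
E
```

```text
[[0.5397 0.1018 0.094 ]
 [0.5817 0.258  0.094 ]] 0.16168130851716003 yaw -0.2628178559487555 mid [0.56066191 0.17989572 0.094     ]
rim mid [0.55977914 0.18091866 0.04      ] [[0.676, 0.06, 0.04], [0.399, 0.134, 0.04], [0.445, 0.303, 0.04], [0.72, 0.227, 0.04]]
[0.0, -0.0, 2.3] 0.0
[0.0, -0.0, 2.4] 0.0
[0.0, -0.0, 2.3] 0.0
[0.0, -0.0, 2.4] 0.0
[0.0, -0.1, 2.3] 0.0
yaw now 2.881 end [0.5608 0.1803 0.0662]
```

>>> move_arm(
  deltas=[
    {"claw": 0.4, "xyz": [0, 0, 2.0], "spin": 0},
    {"claw": 0.4, "xyz": [0, 0, 2.8], "spin": 0},
    {"claw": 0.4, "xyz": [0, 0, 2.8], "spin": 0},
    {"claw": 0.4, "xyz": [0, 0, 2.5], "spin": 0},
    {"claw": 0.4, "xyz": [0, 0, 1.5], "spin": 0},
  ],
  squeeze=60,
)

```text
t: 24.53
eef_pos: [0.5586, 0.1803, 0.0649]
eef_rot: [-0.001, -0.609, 0.793, 0.001]
force: [0.2, 0.5, 0.2]
width: 0.0512
grip_force: 0.0
```

>>> move_arm(
  deltas=[
    {"claw": 0.4, "xyz": [0, 0, 0.3], "spin": 0},
    {"claw": 0.5, "xyz": [0, 0, 0], "spin": 0},
    {"claw": 0.6, "xyz": [0, 0, 0], "spin": 0},
    {"claw": 0.7, "xyz": [0, 0, 0], "spin": 0},
    {"claw": 0.75, "xyz": [0, 0, 0], "spin": 0},
  ],
)

```text
t: 24.95
eef_pos: [0.5609, 0.1807, 0.0656]
eef_rot: [0.001, -0.611, 0.792, -0.001]
force: [1.5, 0.4, -0.2]
width: 0.0215
grip_force: 0.0
```

>>> move_arm(
  deltas=[
    {"claw": 0.8, "xyz": [0, 0, 0], "spin": 0},
    {"claw": 0.82, "xyz": [0, 0, 0], "spin": 0},
  ],
)

```text
t: 25.12
eef_pos: [0.5605, 0.1807, 0.065]
eef_rot: [0.0, -0.611, 0.792, -0.0]
force: [-0.5, 0.3, 0.8]
width: 0.0153
grip_force: 0.0
```

>>> move_arm(
  deltas=[
    {"claw": 0.86, "xyz": [0, 0, 0], "spin": 0},
    {"claw": 0.9, "xyz": [0, 0, 0], "spin": 0},
    {"claw": 1, "xyz": [0, 0, 0], "spin": 0},
    {"claw": 1, "xyz": [0, 0, 0], "spin": 0},
  ],
)

```text
t: 25.45
eef_pos: [0.561, 0.1806, 0.0651]
eef_rot: [0.001, -0.611, 0.792, -0.001]
force: [1.1, -0.4, 6.4]
width: 0.0109
grip_force: 59.4
```

>>> move_arm(
  deltas=[
    {"claw": 1, "xyz": [0, 0, 0], "spin": 0},
    {"claw": 1, "xyz": [0, 0, 0], "spin": 0},
    {"claw": 1, "xyz": [0, 0, 0], "spin": 0},
  ],
  squeeze=110,
)

```text
t: 25.7
eef_pos: [0.561, 0.1806, 0.0652]
eef_rot: [0.001, -0.611, 0.792, -0.001]
force: [0.0, -0.4, 6.7]
width: 0.0107
grip_force: 107.8
```

>>> move_arm(
  deltas=[
    {"claw": 1, "xyz": [0, 0, -0.2], "spin": 0},
    {"claw": 1, "xyz": [0, 0, -0.3], "spin": 0},
    {"claw": 1, "xyz": [0, 0, -0.4], "spin": 0},
    {"claw": 1, "xyz": [0, 0, -0.5], "spin": 0},
    {"claw": 1, "xyz": [0, 0, -0.6], "spin": 0},
  ],
)

```text
t: 26.12
eef_pos: [0.5598, 0.1806, 0.0842]
eef_rot: [-0.001, -0.611, 0.792, 0.0]
force: [-0.7, -0.2, -6.7]
width: 0.0103
grip_force: 107.3
```

```bash
python3 - <<'E'
from h import *
o=st(); print(np.round(o["wrist_torque"],2))
a=pickle=__import__("pickle").load(open("w7.pkl","rb"))
s=snapshot("wrist"); M0=Rq(o["eef_rot"]).as_matrix()
__import__("pickle").dump(s,open("w8.pkl","wb"))
E
```

```text
{'t': 26.117, 'q': [0.169, 0.402, -0.153, 1.017, 0.0, -1.145], 'eef_pos': [0.56, 0.181, 0.084], 'eef_rot': [-0.001, -0.611, 0.792, 0.0], 'force': [-0.74, -0.159, -6.683], 'width': 0.01, 'grip_force': 107.295}
[-0.05 -0.   -0.12]
```

>>> move_arm(
  deltas=[
    {"claw": 1, "xyz": [0, 0, -0.8], "spin": 0},
    {"claw": 1, "xyz": [0, 0, -0.9], "spin": 0},
    {"claw": 1, "xyz": [0, 0, -0.9], "spin": 0},
    {"claw": 1, "xyz": [0, 0, -0.9], "spin": 0},
    {"claw": 1, "xyz": [0, 0, -0.9], "spin": 0},
  ],
)

```text
t: 26.58
eef_pos: [0.5604, 0.1806, 0.1295]
eef_rot: [0.0, -0.611, 0.792, -0.0]
force: [0.2, 0.3, -6.5]
width: 0.0102
grip_force: 107.6
```

>>> move_arm(
  deltas=[
    {"claw": 1, "xyz": [0, 0, -0.9], "spin": 0},
    {"claw": 1, "xyz": [0, 0, -0.9], "spin": 0},
    {"claw": 1, "xyz": [0, 0, -0.8], "spin": 0},
    {"claw": 1, "xyz": [0, 0, -0.6], "spin": 0},
    {"claw": 1, "xyz": [0, 0, -0.4], "spin": 0},
  ],
)

```text
t: 27.0
eef_pos: [0.5605, 0.1806, 0.1653]
eef_rot: [0.0, -0.611, 0.792, -0.0]
force: [0.2, 0.3, -6.1]
width: 0.0105
grip_force: 107.6
```

>>> move_arm(
  deltas=[
    {"claw": 1, "xyz": [0, 0, -0.1], "spin": 0},
    {"claw": 1, "xyz": [0, 0, 0], "spin": 0},
    {"claw": 1, "xyz": [0, 0, 0], "spin": 0},
    {"claw": 1, "xyz": [0, 0, 0], "spin": 0},
    {"claw": 1, "xyz": [0, 0, 0], "spin": 0},
  ],
)

```text
t: 27.42
eef_pos: [0.5601, 0.1806, 0.1648]
eef_rot: [-0.0, -0.611, 0.792, 0.0]
force: [-0.6, -0.2, -6.5]
width: 0.0099
grip_force: 107.6
```

```bash
python3 - <<'E'
from h import *
import pickle
o=st(); print(np.round(o["wrist_torque"],2),np.round(o["qvel"],3))
s=snapshot("wrist"); pickle.dump(s,open("w9.pkl","wb"))
a=pickle.load(open("w8.pkl","rb"))["color"]; b=s["color"]
# caddy is rigid with the camera: any image motion of its front part since the early lift = slip
g=[cv2.cvtColor(i,cv2.COLOR_BGR2GRAY).astype(np.float32) for i in(a,b)]
p=cv2.goodFeaturesToTrack(g[0].astype(np.uint8),60,.05,8); q,ok,_=cv2.calcOpticalFlowPyrLK(g[0].astype(np.uint8),g[1].astype(np.uint8),p,None)
d=np.c_[p.reshape(-1,2),(q-p).reshape(-1,2)][ok.ravel()==1]; print(d.round(1)[:45].tolist())
E
```

```text
{'t': 27.417, 'q': [0.169, 0.35, -0.017, 1.205, 0.0, -1.145], 'eef_pos': [0.56, 0.181, 0.165], 'eef_rot': [-0.0, -0.611, 0.792, 0.0], 'force': [-0.599, -0.187, -6.53], 'width': 0.01, 'grip_force': 107.574}
[-0.01 -0.02 -0.05] [-0.    -0.001  0.002  0.001 -0.001 -0.005]
[[147.0, 256.0, -0.0, 0.0], [88.0, 244.0, 0.10000000149011612, 0.10000000149011612], [136.0, 345.0, 0.0, 0.0], [65.0, 106.0, -0.10000000149011612, -0.0], [130.0, 130.0, 0.0, -0.0], [67.0, 116.0, -0.0, -0.0], [460.0, 167.0, -0.10000000149011612, -0.0], [129.0, 119.0, 0.0, 0.0], [99.0, 242.0, 0.0, 0.10000000149011612], [61.0, 338.0, -0.0, -0.10000000149011612], [186.0, 287.0, -0.0, 0.0], [158.0, 252.0, -0.20000000298023224, 0.0], [146.0, 129.0, -0.10000000149011612, 0.20000000298023224], [426.0, 223.0, -7.199999809265137, -5.5], [221.0, 232.0, 0.30000001192092896, -0.20000000298023224], [472.0, 101.0, -0.4000000059604645, 0.30000001192092896], [41.0, 100.0, -0.20000000298023224, 0.5], [283.0, 233.0, 0.20000000298023224, 0.0], [82.0, 106.0, -0.0, -0.10000000149011612], [144.0, 118.0, 0.10000000149011612, 0.100000001490116
[... 415 characters left out ...]
0, 307.0, -0.10000000149011612, 0.10000000149011612], [171.0, 245.0, -0.30000001192092896, 0.30000001192092896], [328.0, 100.0, -0.800000011920929, 0.0], [378.0, 101.0, -0.8999999761581421, 0.10000000149011612], [284.0, 246.0, 0.0, -0.10000000149011612], [240.0, 219.0, -0.10000000149011612, 0.6000000238418579], [102.0, 282.0, -0.10000000149011612, -0.10000000149011612], [255.0, 262.0, -0.30000001192092896, -0.10000000149011612], [75.0, 119.0, 0.0, 0.0], [241.0, 98.0, -0.20000000298023224, -0.0], [425.0, 100.0, -0.8999999761581421, -0.10000000149011612], [388.0, 100.0, -0.8999999761581421, -0.0], [216.0, 100.0, -0.8999999761581421, 0.10000000149011612], [163.0, 99.0, 0.699999988079071, -0.5]]
```

```bash
python3 - <<'E'
from h import *
import pickle
o=observe(); s=pickle.load(open("w9.pkl","rb")); dz=o["eef_pos"][2]-.0652
w=pix2w(s,[(41,100),(472,101)],.04+dz)[:,:2]-np.array(o["eef_pos"])[:2]; C,S=np.cos(-.263),np.sin(-.263)
q=pix2w(s,[(41,100)],.04+dz),; L=np.c_[w[:,0]*C+w[:,1]*S,-w[:,0]*S+w[:,1]*C]; print(dz,L.round(4))
s7=pickle.load(open("w7.pkl","rb"))
if abs(L[0,0]+L[1,0])<.006 and abs(L[0,1]-L[1,1])<.006 and abs(L[0,0]-L[1,0]-.29)<.012: print("level"); print(job_done())
E
```

```text
0.09970824044768435 [[ 0.1146 -0.0736]
 [-0.1155 -0.0744]]
```

```bash
python3 - <<'E'
from h import *
import pickle
o=observe(); s=pickle.load(open("w9.pkl","rb")); dz=o["eef_pos"][2]-.0652
w=pix2w(s,[(41,100),(472,101)],.006+dz)[:,:2]-np.array(o["eef_pos"])[:2]; C,S=np.cos(-.263),np.sin(-.263)
L=np.c_[w[:,0]*C+w[:,1]*S,-w[:,0]*S+w[:,1]*C]; print("floor corners (exp +-.139,-.082)",dz,L.round(4))
if abs(L[0,0]+L[1,0])<.006 and abs(L[0,0]-L[1,0]-.278)<.008 and abs(L[:,1]+.082).max()<.012: print("level",job_done())
E
```

```text
floor corners (exp +-.139,-.082) 0.09970824044768435 [[ 0.1379 -0.0735]
 [-0.1389 -0.0745]]
the job is handed in; nothing more can be done
level None
```

The job is handed in: the screwdriver and both jars are in their matching bays, jars upright, and the arm is holding the caddy by its handle, level, still and 10 cm up. One slip along the way: on the first try at setting down the screwdriver, the gripper touched the handle board and pushed the caddy about 3 mm along the table.

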